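Load the paste printer's twin jackets with the pots that fit

TASK

Get the paste printer's two heating jackets ready: try the look-alike capped pots until you have found one that nests in the narrow jacket and one that nests in the wide jacket, each fully home with its flange on the rim, and stand every other pot upright in the grey returns tray. Once both pots are home, and not before, turn both lock collars anticlockwise until the orange lug stands over the green mark. Leave everything else on the table where it is.

Things in the scene. Friction and masses are not known exactly. Their poses are not given: they have to be found in the camera images.
- pot_a: look-alike capped pot, may be absent. Origin: centre of underside, z up. Yellow round body 50 mm tall on a heavy bevelled steel foot; white flange 62 mm across, 50 to 54 mm up; blue cap to grip, 40 mm across, 54 to 82 mm up. Only the body's diameter differs between pots (37.6, 46 or 54.4 mm); which has which is not told: try them. About 0.09 to 0.17 kg. Starts upright on the table at the robot's right.
- pot_b: look-alike capped pot, may be absent. Origin: centre of underside, z up. Yellow round body 50 mm tall on a heavy bevelled steel foot; white flange 62 mm across, 50 to 54 mm up; blue cap to grip, 40 mm across, 54 to 82 mm up. Only the body's diameter differs between pots (37.6, 46 or 54.4 mm); which has which is not told: try them. About 0.09 to 0.17 kg. Starts upright on the table at the robot's right.
- pot_c: look-alike capped pot, may be absent. Origin: centre of underside, z up. Yellow round body 50 mm tall on a heavy bevelled steel foot; white flange 62 mm across, 50 to 54 mm up; blue cap to grip, 40 mm across, 54 to 82 mm up. Only the body's diameter differs between pots (37.6, 46 or 54.4 mm); which has which is not told: try them. About 0.09 to 0.17 kg. Starts upright on the table at the robot's right.
- pot_d: look-alike capped pot, may be absent. Origin: centre of underside, z up. Yellow round body 50 mm tall on a heavy bevelled steel foot; white flange 62 mm across, 50 to 54 mm up; blue cap to grip, 40 mm across, 54 to 82 mm up. Only the body's diameter differs between pots (37.6, 46 or 54.4 mm); which has which is not told: try them. About 0.09 to 0.17 kg. Starts upright on the table at the robot's right.
- pot_e: look-alike capped pot, may be absent. Origin: centre of underside, z up. Yellow round body 50 mm tall on a heavy bevelled steel foot; white flange 62 mm across, 50 to 54 mm up; blue cap to grip, 40 mm across, 54 to 82 mm up. Only the body's diameter differs between pots (37.6, 46 or 54.4 mm); which has which is not told: try them. About 0.09 to 0.17 kg. Starts upright on the table at the robot's right.
- jacket_narrow: fixed aluminium cup, narrow bore: 42 mm across, 54 deep, 64 outside, on a dark plate 134 x 130 x 8 mm. Origin: bore axis at table height, z up, x away from the lug's side. A pot fully home rests its flange on the rim, 62 mm up, its origin 12 mm above this one. Only one pot, the slimmest, goes in; others stop with the foot on the rim. Jackets may swap places.
- jacket_narrow_mouth (a point): centre of the narrow jacket's mouth, at rim height (62 mm).
- jacket_narrow_mark (a point): the locked mark: centre of the green bar on the base plate, 66 mm from the bore's axis, 9 mm up. The red bar, 1.0 rad clockwise of it seen from above, is the open mark.
- collar_narrow (a joint): angle of the black lock collar that turns about the narrow jacket's upright axis, rad; 0 = lug over the red open mark, 1.0 = lug over the green locked mark, growing anticlockwise from above; travel -0.15 to 1.4, no click at the mark. Starts at 0 to 0.3. Friction 0.15 N m (2.5 N at the lug); stays where left.
- collar_narrow_lug (a point): top centre of the collar's orange lug, an upright tab 66 mm from the bore's axis: 24 mm long radially, 12 mm thick across, reaching from 27 to 67 mm above the table; pinch it across from above. Turns with the collar.
- jacket_wide: fixed aluminium cup, wide bore: 50 mm across, 54 deep, 64 outside, on a dark plate 134 x 130 x 8 mm. Origin: bore axis at table height, z up, x away from the lug's side. A pot fully home rests its flange on the rim, 62 mm up, its origin 12 mm above this one. The biggest pots stop on its rim; a middle size fits; the slimmest drops in loosely but is the only one for the narrow jacket. Jackets may swap places.
- jacket_wide_mouth (a point): centre of the wide jacket's mouth, at rim height (62 mm).
- jacket_wide_mark (a point): the locked mark: centre of the green bar on the base plate, 66 mm from the bore's axis, 9 mm up. The red bar, 1.0 rad clockwise of it seen from above, is the open mark.
- collar_wide (a joint): angle of the black lock collar that turns about the wide jacket's upright axis, rad; 0 = lug over the red open mark, 1.0 = lug over the green locked mark, growing anticlockwise from above; travel -0.15 to 1.4, no click at the mark. Starts at 0 to 0.3. Friction 0.15 N m (2.5 N at the lug); stays where left.
- collar_wide_lug (a point): top centre of the collar's orange lug, an upright tab 66 mm from the bore's axis: 24 mm long radially, 12 mm thick across, reaching from 27 to 67 mm above the table; pinch it across from above. Turns with the collar.
- tray: grey plastic returns tray, fixed, 260 x 86 mm outside, 48 mm high, walls and floor 4 mm thick, divided into three cells in a row (81 x 78 mm each inside), one pot to a cell. Origin: centre of its underside; x along its length. Cell centres at x = -85, 0 and +85 mm.
- spatula: spatula lying on the table; a bystander, leave alone.
- sprinkles: small glass jar with a red cap, 52 mm in diameter, 75 mm tall; a bystander, leave alone.
- brush: brush lying near the robot; a bystander, leave alone.
- bowl: white bowl, 100 mm across, 45 mm tall; a bystander, leave alone.
- mug: blue mug, 76 mm across, 90 mm tall; a bystander, leave alone.
- driver: screwdriver with a red handle; a bystander, leave alone.
Mind the look-alikes: they are no part of the job. What is shaped like the pot_b but purple or turquoise is not meant.

How it is judged:
By the outcome, as a careful person would: the job done as asked, in the order asked, and still so for the second after the job is handed in, with the robot touching nothing.
Of pot_d, pot_e only 1 to 2 are there at a start; the rules pass over those that are not, and their reading is None.
At some moment in a run one of pot_a, pot_b, pot_c, pot_d, pot_e may be knocked a few centimetres aside while the robot is not near it.
It also fails if it takes over 208 s, if anything falls off the work surface, if the arm or the gripper's body presses on something with over 40 N, if the wrist force passes 120 N, or if a joint passes its speed limit or range.

ROBOT

A 7-joint arm with a two-finger parallel gripper is mounted at the origin on the work surface. World frame = base frame: x ahead of the robot, y to its left, z up, the work surface at z = 0. Lengths are in m, angles in rad, forces in N, time in s.
With the tool pointing down it reaches from about 0.4 to 0.85 m from the base axis. Payload 10.4 kg.
Tool frame: the origin (TCP) lies between the finger pads; the fingertips stand 19 mm ahead of it and the grasp point (between the pads) is the TCP; x points along the fingers, y is the direction in which the jaws open and shut, and the axes are right-handed (so a half turn about x gives the same grasp; the last joint's range is limited). The gripper opens to 87 mm and grips with 3 to 60 N. Pads are 19 mm wide; open, the fingers measure 117 mm over their backs; the gripper's body (75 mm by 190 mm) begins 51 mm behind the grasp point.
Start: joints at [1.243, 0.332, -0.065, 1.46, 0.022, 1.35, -0.088], TCP at [0.188, -0.596, 0.242] pointing down, gripper open.
Joint ranges: [-2.6, 2.6], [-0.5, 2.12], [-1.47, 1.34], [0.16, 2.42], [-1.27, 4.41], [0.06, 2.06], [-2.6, 2.6]. Speed limits (rad/s): [2.22, 2.22, 2.79, 2.79, 3.14, 3.14, 3.14].

INTERFACE

Orientations are given as a unit quaternion [x, y, z, w].
In Python, from bench import r gives the robot as it stands.
- The arm moves only by the tool drive_tool, never from a script. Its argument "motion" is a list of rows, each a list of 4 numbers: the shift along the tool's x, y, z in cm, then the turn about the tool's x in units of 5 degrees (1.0 is 5 degrees). In form: [[tx, ty, tz, twist], ...]. A call has 1 to 20 rows; each row is the pose to reach, as a shift and turn from the pose commanded when the call began, along the tool's axes at that moment; what a row does not reach only later rows make up. A row lasts 1/12 s, in which the tool goes at most 41.7 mm and 7.16 degrees, less where a joint would pass 70% of its speed; a pose out of reach is approached as far as the arm can. A call with a gripper value outside its range is refused whole. "grip" is the closure in counts, from 0 (fully open) to 255 (shut), set as the call begins (left out, the last holds). The fingers move at their own pace and stop on an object; "force" is the grip in N (left out, the last holds). Time passes only in rows, so rows that repeat a pose let the fingers close. It gives the time, the measured TCP pose, the force and the opening at its end, in the units of the state.
- r.read_state(): the state, without advancing time (a new reading comes with each control period).
- r.camera(name): name is "side" or "top"; returns the picture (480x640x3 uint8, red, green, blue); there is no depth.
- r.calibration(name): a dict with "fx", "fy", "cx", "cy" (pixels), "xyz" and "orientation" of the camera in the world. Camera axes: x right, y up, looking along -z (the intrinsics and any distortion apply to the point x, -y, -z); pixel columns grow to the right and rows downward; lengths in m; the calibration is good to about 2 mm. A picture is of the moment at which its call begins. calibration takes no time and is no camera call.
- r.close_job(): hands the job in, once; it reports no verdict.
The state is a dict: "time": time; "joint_positions": joint angles; "joint_vel": joint speeds; "joint_torque": joint torques, N m; "ee_pos": TCP position; "eef_rot": TCP orientation; "ft_force": force on the tool from outside, world axes, zero at the start; "torque": the same for the moment, N m; "width": finger opening in m.
Only numpy, scipy, OpenCV 4.12 (cv2) and the standard library are available. Lean on these libraries where they do the work, as an engineer would, in place of code of your own. Each camera call takes 0.05 s, during which the arm holds its last target.

## Working session

There is one attempt and no reset: what is moved stays moved. The work goes in short steps, Python scripts to look and compute and a tool call to move; the robot and the scene stay as the last step left them, time stands still between calls to the robot, and variables do not carry over. Pictures are saved under pics/ and viewed, and the job is handed in when it is done.

Besides the shell and the picture viewer there is one more tool, called after "Call:" in YAML: its name, and indented under it one key for each argument. drive_tool: Moves the arm, as the interface text tells. Its arguments: {"type":"object","properties":{"motion":{"type":"array","items":{"type":"array","items":{"type":"number"}}},"grip":{"type":"number"},"force":{"type":"number"}},"required":["motion"]}

```bash
ls; mkdir -p pics; python3 - <<'E'
from bench import r
import cv2
s=r.read_state(); print(s)
for n in("top","side"):
    print(n,r.calibration(n))
    cv2.imwrite(f"pics/{n}0.png",r.camera(n)[:,:,::-1])
E
```

```text
pics
{'time': 0.0, 'joint_positions': array([ 1.24338004,  0.33287919, -0.06469808,  1.46094822,  0.02161741,
        1.34989169, -0.08854697]), 'joint_vel': array([-3.13861699e-04,  4.81439261e-05, -6.18530434e-04,  1.60843371e-03,
        2.36240431e-03,  1.51615715e-03,  7.17260573e-04]), 'joint_torque': array([ 1.15421849e-04, -6.23252392e+01,  2.46778439e-02, -3.89896023e+01,
       -6.12400286e-02,  3.98808613e-02,  1.70457802e-04]), 'ee_pos': array([ 0.18745428, -0.59584765,  0.24074605]), 'eef_rot': array([-0.69880539, -0.10783823,  0.6990173 , -0.10684927]), 'ft_force': array([-0.18008378, -0.29632337,  0.91198211]), 'torque': array([0.0224351 , 0.03672507, 0.01737782]), 'width': 0.08692472991915627}
top {'fx': 492.48591635407314, 'fy': 492.48591635407314, 'cx': 321.29137992770734, 'cy': 237.57811580178478, 'xyz': array([ 0.36030828, -0.06123446,  1.36708059]), 'orientation': array([ 0.05340673, -0.03694038, -0.69762838,  0.71351088])}
side {'fx': 465.98848359095706, 'fy': 465.98848359095706, 'cx': 316.8604630397848, 'cy': 240.73956617676586, 'xyz': array([0.28987868, 0.88756196, 0.93003526]), 'orientation': array([-0.04571879,  0.40964657,  0.90419759, -0.11192053])}
```

View pics/top0.png

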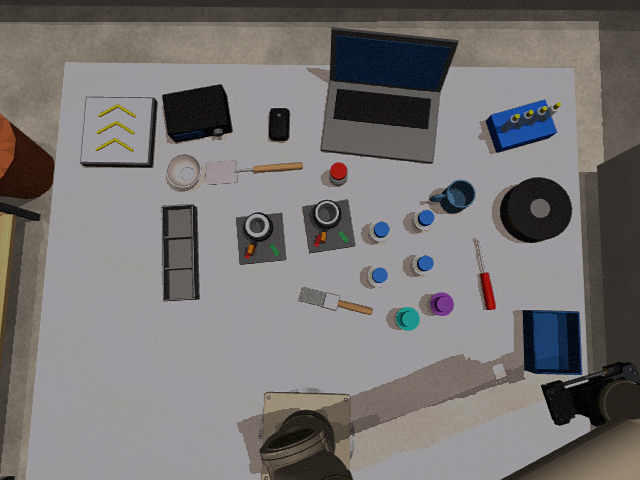

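View pics/side0.png

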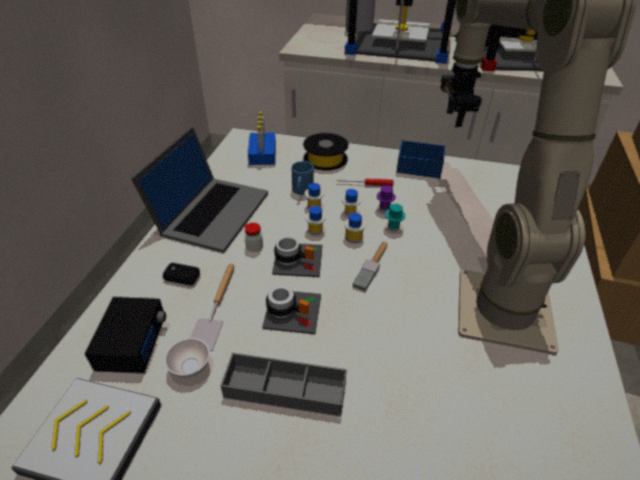

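```bash
cat > h.py <<'E'
import numpy as np,cv2
from scipy.spatial.transform import Rotation as R
from bench import r
def cal(n):
    c=r.calibration(n); return c,R.from_quat(c["orientation"]).as_matrix(),np.array(c["xyz"])
def ray(n,u,v,z):
    c,M,t=cal(n)
    d=M@np.array([(u-c["cx"])/c["fx"],-(v-c["cy"])/c["fy"],-1.0])
    return (t+d*(z-t[2])/d[2])
def proj(n,p):
    c,M,t=cal(n); q=M.T@(np.asarray(p,float)-t)
    return np.array([c["cx"]+c["fx"]*q[0]/-q[2], c["cy"]-c["fy"]*q[1]/-q[2]])
def snap(n,f=None):
    im=r.camera(n)
    if f: cv2.imwrite(f"pics/{f}.png",im[:,:,::-1])
    return im
def blobs(im,lo,hi,amin=20):
    h=cv2.cvtColor(im,cv2.COLOR_RGB2HSV)
    m=cv2.inRange(h,np.array(lo),np.array(hi))
    k,l,s,c=cv2.connectedComponentsWithStats(m)
    return m,[(c[i],s[i]) for i in range(1,k) if s[i][4]>=amin]
BLUE=((100,130,110),(118,255,255)); ORANGE=((5,150,120),(16,255,255))
GREEN=((50,120,60),(85,255,255)); RED=((0,150,90),(4,255,255)); YEL=((18,100,60),(32,255,255))
def crop(im,x0,y0,x1,y1,s,f):
    cv2.imwrite(f"pics/{f}.png",cv2.resize(im[y0:y1,x0:x1,::-1],None,fx=s,fy=s,interpolation=cv2.INTER_CUBIC))
def st():
    s=r.read_state(); Rm=R.from_quat(s["eef_rot"]).as_matrix(); return s,Rm
def rel(target):  # cm shift along tool axes from measured pose
    s,Rm=st(); return 100*Rm.T@(np.asarray(target)-s["ee_pos"])
E
python3 - <<'E'
from h import *
t=cv2.imread("pics/top0.png")[:,:,::-1].copy(); s=cv2.imread("pics/side0.png")[:,:,::-1].copy()
for nm,c in(("blue",BLUE),("or",ORANGE),("green",GREEN),("red",RED),("yel",YEL)):
    for n,im in(("top",t),("side",s)):
        for b,q in blobs(im,*c,8)[1]: print(nm,n,b.round(1),q, ray(n,*b,{"blue":.082,"or":.067,"green":.009,"red":.009,"yel":.03}[nm]).round(3)[:2])
crop(t,220,180,370,280,5,"c1"); crop(s,240,160,420,340,4,"c2")
st_,M=st(); print(M.round(3))
E
```

```text
blue top [515.7 112.1] [491 100  57  27 471] [ 0.877 -0.545]
blue top [526.8 132.7] [497 117  60  31 839] [ 0.82  -0.573]
blue top [426.4 216.8] [420 210  14  15 162] [ 0.586 -0.305]
blue top [381.4 228.6] [375 222  14  14 163] [ 0.552 -0.187]
blue top [425.5 262.7] [419 256  14  15 170] [ 0.465 -0.302]
blue top [379.6 274.8] [373 268  14  15 169] [ 0.431 -0.183]
blue top [561.4 311.6] [558 311   8   2   9] [ 0.348 -0.647]
blue top [537.2 316.2] [534 314   9   7  25] [ 0.334 -0.586]
blue top [546.  316.8] [541 314  10   6  23] [ 0.333 -0.608]
blue top [546.8 340.1] [535 314  23  46 469] [ 0.275 -0.608]
blue top [538.6 323.8] [536 321   6   6  18] [ 0.315 -0.588]
blue side [253.1 143.8] [248 133  11  22 186] [ 0.863 -0.507]
blue side [269.1 143.2] [263 133  12  21 225] [ 0.809 -0.525]
blue side [313.5 186.2] [308 183  12   7  65] [ 0.587 -0.303]
blue side [351.2 192.3] [346 189  11   7  61] [ 0.465 -0.3  ]
blue side [315.  209.5] [309 206  13   8  82] [ 0.553 -0.186]
blue side [354.7 216.7] [349 213  13   8  81] [ 0.432 -0.182]
or top [  5.6 144.6] [  0 114  16  64 666] [0.768 0.851]

[... 1584 characters left out ...]
 5  32] [-0.267 -2.289]
yel side [526.2  38.4] [519  36  15   6  68] [-0.228 -2.155]
yel side [259.6 121.3] [258 111   4  21  67] [ 0.935 -0.773]
yel side [324.9 160.1] [309 154  33  13 304] [ 0.606 -0.548]
yel side [313.1 202.2] [308 199  12   8  66] [ 0.585 -0.288]
yel side [350.1 208.8] [345 206  11   7  64] [ 0.462 -0.284]
yel side [314.9 227.8] [309 224  13   9 101] [ 0.548 -0.164]
yel side [353.5 235.3] [346 230  16  11 140] [ 0.428 -0.159]
yel side [ 63.1 422.2] [ 52 400  35  50 246] [0.89  0.558]
yel side [ 85.1 428.3] [ 75 406  33  51 242] [0.84  0.558]
yel side [107.6 434.4] [ 98 411  32  52 250] [0.789 0.558]
[[-0.     0.3   -0.954]
 [ 0.001 -0.954 -0.3  ]
 [-1.    -0.001  0.   ]]
```

View pics/c1.png

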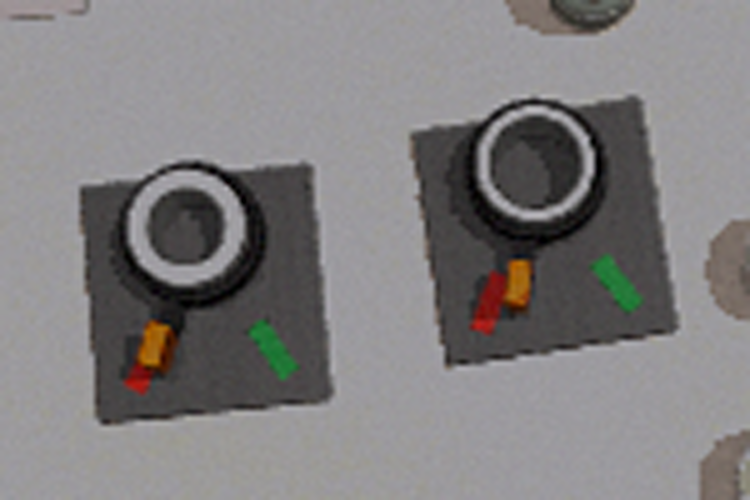

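View pics/c2.png

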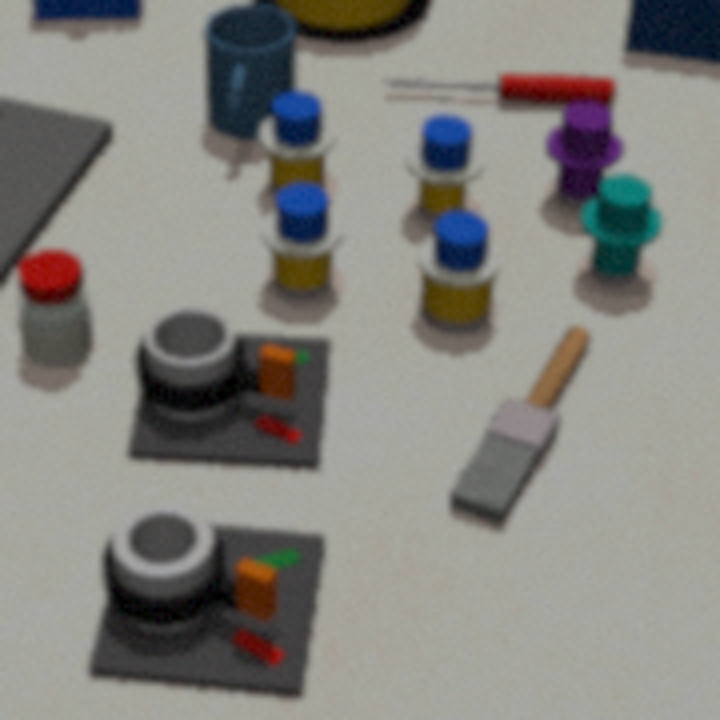

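```bash
python3 - <<'E'
from h import *
t=cv2.imread("pics/top0.png")[:,:,::-1].copy(); s=cv2.imread("pics/side0.png")[:,:,::-1].copy()
P=[(.586,-.304),(.552,-.187),(.465,-.301),(.4315,-.1825)]
# body width in side view: yellow-ness profile at mid body
c,M,tt=cal("side")
for p in P:
    up=proj("side",(*p,.03)); d=np.linalg.norm(np.array((*p,.03))-tt)
    q=M.T@(np.array((*p,.03))-tt); 
    ws=[]
    hsv=cv2.cvtColor(s,cv2.COLOR_RGB2HSV)
    for z in (.018,.024,.030,.036):
        u,v=proj("side",(*p,z)); row=s[int(round(v)),int(u)-18:int(u)+19].astype(float)
        f=(row[:,0]-row[:,2]); mx=np.percentile(f[14:23],60); 
        ws.append(np.clip(f/mx,0,1)[f>0.15*mx].sum())
    print(p,np.round(ws,1),"mm",np.round(np.array(ws)*-q[2]/c["fx"]*1000,1))
# jackets
for n,im in(("top",t),("side",s)):
    for nm,u0 in (("narrow",(.575,.142)),("wide",(.60,-.036))):
        a=proj(n,(*u0,.062)); x,y=a.astype(int); w=22
        g=cv2.cvtColor(im[y-w:y+w,x-w:x+w],cv2.COLOR_RGB2GRAY)
        m=(g>105).astype(np.uint8)
        k,l,ss,cc=cv2.connectedComponentsWithStats(m)
        for i in range(1,k):
            if ss[i][4]>30 and ss[i][0]>0 and ss[i][1]>0 and ss[i][0]+ss[i][2]<2*w and ss[i][1]+ss[i][3]<2*w:
                cn,_=cv2.findContours((l==i).astype(np.uint8),cv2.RETR_EXTERNAL,cv2.CHAIN_APPROX_NONE)
                h=cv2.convexHull(cn[0]); e=cv2.fitEllipse(h); print(nm,n,ss[i],np.round(e[0],2),np.round(e[1],1),ray(n,e[0][0]+x-w,e[0][1]+y-w,.062).round(4))
# tray
a=proj("top",(.5,.36,.048)); print(a)
g=cv2.cvtColor(t,cv2.COLOR_RGB2GRAY)
m=np.zeros_like(g); m[195:310,150:210]=(g[195:310,150:210]<100)
cn,_=cv2.findContours(m,cv2.RETR_EXTERNAL,cv2.CHAIN_APPROX_NONE); cn=max(cn,key=cv2.contourArea)
rr=cv2.minAreaRect(cn); b=cv2.boxPoints(rr); print(rr)
for u in b: print(u.round(1),ray("top",*u,.048).round(4))
crop(t,140,190,220,310,5,"c3");crop(s,200,330,370,430,4,"c4")
E
```

```text
(0.586, -0.304) [12.3 12.2 25.8 32.6] mm [ 40.2  39.6  84.1 106.2]
(0.552, -0.187) [13.  13.3 23.5 33.7] mm [ 39.7  40.6  72.  103. ]
(0.465, -0.301) [11.2 11.7 14.6 28.4] mm [36.  37.4 46.7 90.9]
(0.4315, -0.1825) [15.7 18.1 31.2 33.4] mm [ 47.1  54.5  93.7 100.3]
narrow top [ 10  18  23  23 228] [20.78 29.  ] [22.6 23.1] [0.5582 0.1455 0.062 ]
wide top [ 14  12  23  23 137] [24.66 23.13] [22.5 23.2] [ 0.5971 -0.0416  0.062 ]
[177.93880549 245.38758642]
((179.8329620361328, 252.15042114257812), (95.72761535644531, 36.281890869140625), 88.60282135009766)
[160.5 204.7] [0.6111 0.415  0.048 ]
[196.8 203.9] [0.6155 0.315  0.048 ]
[199.1 299.6] [0.3557 0.2941 0.048 ]
[162.9 300.4] [0.351  0.3915 0.048 ]
```

View pics/c3.png

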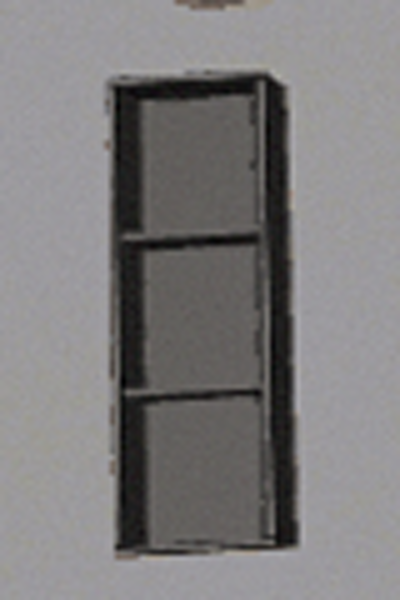

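View pics/c4.png

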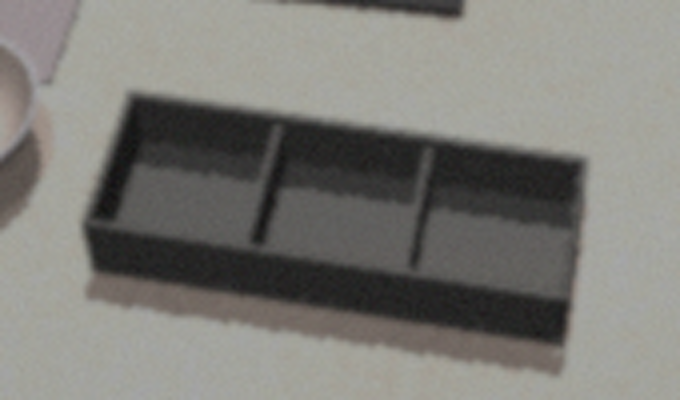

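```bash
python3 - <<'E'
from h import *
t=cv2.imread("pics/top0.png")[:,:,::-1].copy(); s=cv2.imread("pics/side0.png")[:,:,::-1].copy()
for im,n in((t,"top"),(s,"side")):
  for nm,c in(("green",((45,80,40),(90,255,255))),("red",((0,130,60),(6,255,255)))):
    m,bs=blobs(im,*c,12)
    for b,q in bs:
        if not(240<b[0]<360 and 220<b[1]<330): continue
        mm=np.zeros_like(m); mm[q[1]:q[1]+q[3],q[0]:q[0]+q[2]]=m[q[1]:q[1]+q[3],q[0]:q[0]+q[2]]
        rr=cv2.minAreaRect(np.argwhere(mm>0)[:,::-1].astype(np.float32))
        bx=cv2.boxPoints(rr); W=np.array([ray(n,*p,.009)[:2] for p in bx])
        print(n,nm,np.round(rr[0],1),ray(n,*rr[0],.009)[:2].round(4),"sides",np.linalg.norm(W[0]-W[1]).round(4),np.linalg.norm(W[1]-W[2]).round(4))
# plate
g=cv2.cvtColor(t,cv2.COLOR_RGB2GRAY)
for x0,y0,x1,y1 in((228,205,295,272),(297,193,362,260)):
    m=np.zeros_like(g); hs=cv2.cvtColor(t,cv2.COLOR_RGB2HSV)
    m[y0:y1,x0:x1]=((g<90))[y0:y1,x0:x1]|((hs[...,1]>120)[y0:y1,x0:x1])
    m=m.astype(np.uint8)
    cn,_=cv2.findContours(m,cv2.RETR_EXTERNAL,cv2.CHAIN_APPROX_NONE); cn=max(cn,key=cv2.contourArea)
    rr=cv2.minAreaRect(cn); b=cv2.boxPoints(rr); W=np.array([ray("top",*u,.008)[:2] for u in b])
    print("plate",rr,W.round(4).tolist(),W.mean(0).round(4),np.linalg.norm(W[0]-W[1]),np.linalg.norm(W[1]-W[2]))
for p in((.5582,.1455),(.5971,-.0416)):
    a=proj("side",(*p,.062)); print(a); x,y=a.astype(int)
    cv2.imwrite(f"pics/j{x}.png",cv2.resize(s[y-40:y+40,x-50:x+50,::-1],None,fx=7,fy=7,interpolation=cv2.INTER_CUBIC))
E
ls pics
```

```text
top green [342.9 236.4] [ 0.5391 -0.0875] sides 0.0117 0.034
top green [274.2 249.3] [0.4989 0.1025] sides 0.0123 0.0351
top red [317.7 240.1] [ 0.5274 -0.0175] sides 0.0327 0.0124
top red [247.3 255.4] [0.4803 0.1769] sides 0.0136 0.0126
side green [309. 299.] [0.4976 0.098 ] sides 0.0263 0.0139
side red [251.5 229. ] [ 0.741  -0.1345] sides 0.0468 0.0578
side red [309.2 266.6] [ 0.5277 -0.019 ] sides 0.0153 0.0328
side red [304.2 321.2] [0.4907 0.1721] sides 0.0149 0.0351
plate ((260.3482971191406, 237.17930603027344), (50.74079132080078, 46.671566009521484), 85.2363510131836) [[0.5969, 0.2168], [0.6105, 0.0862], [0.4685, 0.0696], [0.4549, 0.1985]] [0.5327 0.1428] 0.13133356896344145 0.14295855805728686
plate ((327.8670349121094, 224.63583374023438), (50.48299026489258, 46.377445220947266), 81.25383758544922) [[0.6309, 0.0316], [0.6535, -0.0967], [0.5129, -0.1204], [0.4905, 0.0062]] [ 0.572  -0.0448] 0.13034489665476848 0.14257645147021242
[280.64010717 294.17594766]
[287.16005911 243.31499744]
c1.png
c2.png
c3.png
c4.png
j280.png
j287.png
side0.png
top0.png
```

View pics/j280.png

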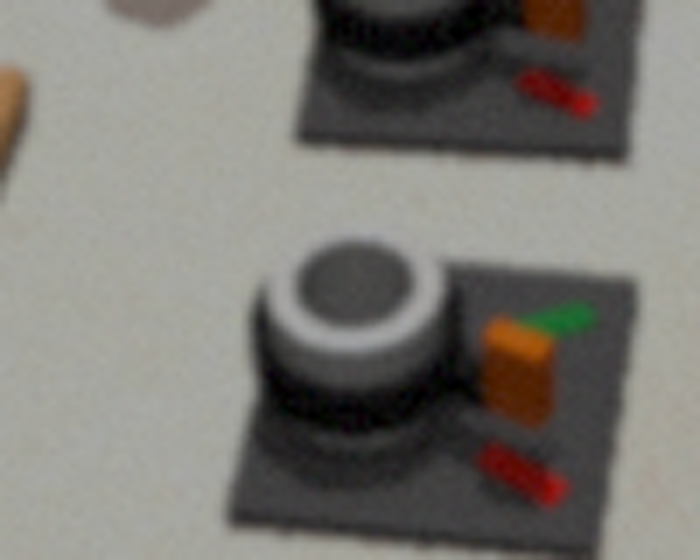

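View pics/j287.png

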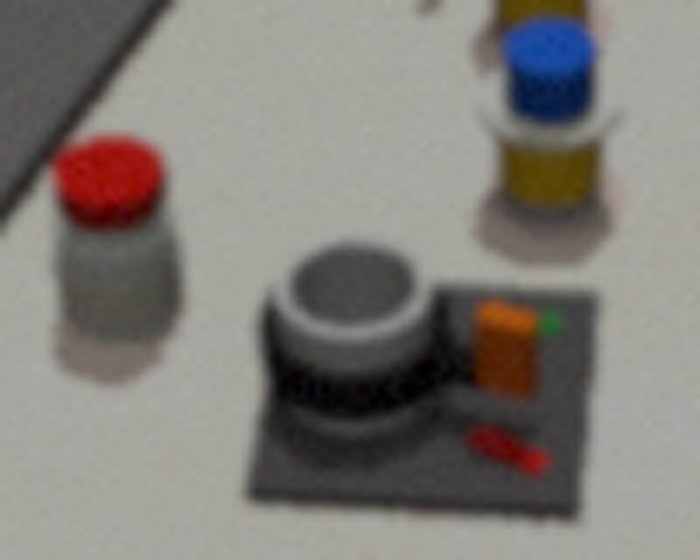

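```bash
python3 - <<'E'
from h import *
print("side mouth narrow",ray("side",281,296.4,.062),"wide",ray("side",287.4,244.4,.062))
print(rel((.465,-.301,.13)), rel((.465,-.301,.077)))
print(ray("top",441,302,.08),ray("top",407,317,.08))
E
```

```text
side mouth narrow [0.55514369 0.15235138 0.062     ] wide [ 0.5951454  -0.03739181  0.062     ]
[ 11.10649489 -19.78774393 -35.32617184] [ 16.40649095 -19.78128992 -35.32654633]
[ 0.36453858 -0.34188031  0.08      ] [ 0.32417742 -0.25461368  0.08      ]
```

Call:
drive_tool:
  motion:
    - [5,-19.8,-35.3,0]
    - [5,-19.8,-35.3,0]
    - [5,-19.8,-35.3,0]
    - [5,-19.8,-35.3,0]
    - [5,-19.8,-35.3,0]
    - [5,-19.8,-35.3,0]
    - [5,-19.8,-35.3,0]
    - [5,-19.8,-35.3,0]
    - [5,-19.8,-35.3,0]
    - [5,-19.8,-35.3,0]
    - [9,-19.8,-35.3,0]
    - [11,-19.8,-35.3,0]
    - [11,-19.8,-35.3,0]
    - [11,-19.8,-35.3,0]
  grip: 0
  force: 15

```text
time: 1.27
ee_pos: [0.4642, -0.3012, 0.131]
eef_rot: [-0.698, -0.108, 0.7, -0.107]
ft_force: [-1.0, -0.1, 1.3]
width: 0.0867
```

```bash
cat > look.py <<'E'
from h import *
import sys
f=sys.argv[1]
t=snap("top",f+"t"); s=snap("side",f+"s")
for n,im in(("top",t),("side",s)):
    for b,q in blobs(im,*BLUE,25)[1]:
        if 240<b[0]<460 and 175<b[1]<330: print("cap",n,b.round(1),q[2:],ray(n,*b,.082).round(4)[:2])
s,M=st(); print("t",round(s["time"],2),"tcp",s["ee_pos"].round(4),"w",round(s["width"],4),"F",s["ft_force"].round(1),"y",M[:,1].round(3),"x",M[:,0].round(3),"j7",s["joint_positions"].round(2))
E
python3 look.py a1; python3 -c "
from h import *
print(rel((.465,-.301,.077)))"
```

```text
cap top [426.4 216.9] [ 14  15 163] [ 0.586  -0.3048]
cap top [381.4 228.6] [ 14  14 164] [ 0.5523 -0.1868]
cap top [379.8 274.6] [ 14  14 160] [ 0.4315 -0.1836]
cap side [313.4 186.2] [12  7 66] [ 0.5874 -0.3031]
cap side [314.8 209.6] [13  8 82] [ 0.5535 -0.1861]
t 1.37 tcp [ 0.4654 -0.3022  0.1331] w 0.0872 F [ 0.1 -0.6  0.4] y [ 0.299 -0.954  0.002] x [ 0.002 -0.001 -1.   ] j7 [ 0.77  0.29 -0.32  1.77  0.1   1.1  -0.85]
[ 5.61262172e+00 -1.34862151e-01  4.69700496e-03]
```

Call:
drive_tool:
  motion:
    - [3,0,0,0]
    - [5.5,0,0,0]
    - [5.5,0,0,0]
    - [5.5,0,0,0]

```text
time: 1.7
ee_pos: [0.4648, -0.3018, 0.0774]
eef_rot: [-0.699, -0.107, 0.699, -0.107]
ft_force: [0.6, -0.3, 0.1]
width: 0.0869
```

Call:
drive_tool:
  motion:
    - [0,0,0,0]
    - [0,0,0,0]
    - [0,0,0,0]
    - [0,0,0,0]
    - [0,0,0,0]
    - [0,0,0,0]
  grip: 255
  force: 8

```text
time: 2.2
ee_pos: [0.465, -0.3015, 0.0769]
eef_rot: [0.699, 0.107, -0.699, 0.107]
ft_force: [0.4, 0.6, 0.8]
width: 0.0549
```

```bash
python3 look.py a2
```

```text
cap top [426.4 216.9] [ 14  15 163] [ 0.586  -0.3047]
cap top [381.4 228.6] [ 14  14 163] [ 0.5524 -0.1868]
cap top [379.8 274.6] [ 14  14 160] [ 0.4315 -0.1836]
cap side [313.4 186.2] [12  7 66] [ 0.5874 -0.3031]
cap side [315.  209.5] [13  8 84] [ 0.5532 -0.1863]
t 2.3 tcp [ 0.4649 -0.3014  0.0767] w 0.0472 F [-1.6 -0.1  0.1] y [ 0.3   -0.954  0.   ] x [ 0. -0. -1.] j7 [ 0.76  0.35 -0.32  1.82  0.13  0.99 -0.87]
```

Call:
drive_tool:
  motion:
    - [0,0,0,0]
    - [0,0,0,0]
    - [0,0,0,0]

```text
time: 2.55
ee_pos: [0.4649, -0.3015, 0.0766]
eef_rot: [0.699, 0.107, -0.699, 0.107]
ft_force: [-0.1, -0.2, -0.2]
width: 0.04
```

Call:
drive_tool:
  motion:
    - [0,0,0,0]
    - [0,0,0,0]
    - [0,0,0,-1]
    - [0,0,0,-18]
    - [0,0,0,-18]
    - [0,0,0,-18]
    - [0,0,0,-18]
    - [0,0,0,-18]
    - [0,0,0,-18]
    - [0,0,0,-18]
    - [0,0,0,-18]
    - [0,0,0,-18]
    - [0,0,0,-18]
    - [0,0,0,-18]
    - [0,0,0,-18]
    - [0,0,0,-18]
    - [0,0,0,-18]
  grip: 75

```text
time: 3.97
ee_pos: [0.4648, -0.3014, 0.0765]
eef_rot: [0.419, 0.569, -0.419, 0.569]
ft_force: [0.5, 0.5, 0.5]
width: 0.0614
```

Call:
drive_tool:
  motion:
    - [0,0,0,0]
    - [0,0,0,0]
    - [0,0,0,0]
    - [0,0,0,0]
    - [0,0,0,0]
    - [0,0,0,0]
  grip: 255
  force: 12

```text
time: 4.47
ee_pos: [0.4649, -0.3014, 0.0766]
eef_rot: [0.418, 0.57, -0.418, 0.57]
ft_force: [1.0, 1.0, 0.8]
width: 0.0394
```

```bash
python3 look.py a3
```

```text
cap top [426.1 215.8] [ 14  13 134] [ 0.5889 -0.304 ]
cap top [381.4 228.6] [ 14  14 163] [ 0.5524 -0.1868]
cap top [379.8 274.6] [ 14  14 160] [ 0.4315 -0.1836]
cap side [313.5 186.2] [12  7 65] [ 0.5872 -0.3032]
cap side [315.  209.6] [13  8 84] [ 0.5531 -0.1862]
t 4.57 tcp [ 0.4649 -0.3014  0.0766] w 0.0398 F [-0.   1.2  0.3] y [0.954 0.3   0.   ] x [ 0. -0. -1.] j7 [ 0.98  0.39 -0.58  1.81  0.25  1.02  0.61]
```

```bash
cat > rim.py <<'E'
from h import *
for n in("top","side"):
    ims=[snap(n).astype(float) for _ in range(3)]; im=np.mean(ims,0)
    g=im.mean(2)
    for nm,p in(("narrow",(.558,.1465)),("wide",(.597,-.040))):
        a=proj(n,(*p,.062)); K=8; w=20
        x,y=np.round(a).astype(int)
        G=cv2.resize(g[y-w:y+w+1,x-w:x+w+1].astype(np.float32),None,fx=K,fy=K,interpolation=cv2.INTER_CUBIC)
        c=(w+.5)*K
        for th in(85,100,115):
            m=(G<th).astype(np.uint8)
            k,l,ss,cc=cv2.connectedComponentsWithStats(m)
            li=l[int(c),int(c)]
            if li==0: print(nm,n,th,"no");continue
            cn,_=cv2.findContours((l==li).astype(np.uint8),cv2.RETR_EXTERNAL,cv2.CHAIN_APPROX_NONE)
            e=cv2.fitEllipse(cv2.convexHull(max(cn,key=len)))
            u=(np.array(e[0])+.5)/K-.5+np.array([x-w,y-w])
            print(nm,n,th,u.round(2),(np.array(e[1])/K).round(1),ray(n,*u,.062).round(4)[:2])
E
python3 rim.py
```

```text
narrow top 85 [256.66 224.88] [15.2 15.4] [0.5585 0.1459]
narrow top 100 [256.7  224.89] [15.5 15.8] [0.5585 0.1458]
narrow top 115 [256.7  224.88] [15.7 16.1] [0.5585 0.1458]
wide top 85 [326.64 212.09] [18.5 18.6] [ 0.5972 -0.0415]
wide top 100 [326.64 212.1 ] [18.8 18.9] [ 0.5971 -0.0415]
wide top 115 [326.65 212.1 ] [19.1 19.2] [ 0.5972 -0.0415]
narrow side 85 [280.15 294.23] [10.3 15.4] [0.5593 0.146 ]
narrow side 100 [280.16 294.23] [11.3 16. ] [0.5593 0.146 ]
narrow side 115 [280.16 294.2 ] [12.  16.7] [0.5593 0.1459]
wide side 85 [286.93 243.42] [ 9.6 16.6] [ 0.5976 -0.041 ]
wide side 100 [286.92 243.39] [10.7 17.3] [ 0.5977 -0.0411]
wide side 115 [286.9  243.41] [11.5 18. ] [ 0.5977 -0.041 ]
```

Call:
drive_tool:
  motion:
    - [-2,0,0,0]
    - [-5,0,0,0]
    - [-9,0,0,0]
    - [-12,0,0,0]
    - [-12,22.4,-39.9,0]
    - [-12,22.4,-39.9,0]
    - [-12,22.4,-39.9,0]
    - [-12,22.4,-39.9,0]
    - [-12,22.4,-39.9,0]
    - [-12,22.4,-39.9,0]
    - [-12,22.4,-39.9,0]
    - [-12,22.4,-39.9,0]
    - [-12,22.4,-39.9,0]
    - [-12,22.4,-39.9,0]
    - [-12,22.4,-39.9,0]
    - [-12,22.4,-39.9,0]
    - [-12,22.4,-39.9,0]
    - [-12,22.4,-39.9,0]
    - [-12,22.4,-39.9,0]

```text
time: 6.45
ee_pos: [0.5589, 0.1448, 0.1962]
eef_rot: [0.419, 0.57, -0.419, 0.57]
ft_force: [1.4, -0.3, -1.7]
width: 0.0392
```

```bash
python3 look.py a4;  python3 -c "
from h import *
print(rel((.559,.146,.089)))"
```

```text
cap top [426.4 216.9] [ 14  15 163] [ 0.586  -0.3048]
cap top [381.4 228.6] [ 14  14 163] [ 0.5524 -0.1868]
cap top [379.6 274.8] [ 14  15 169] [ 0.431  -0.1831]
cap side [313.4 186.2] [12  7 67] [ 0.5877 -0.3033]
cap side [314.9 208.9] [13  7 68] [ 0.5541 -0.1891]
cap side [355.  216.9] [13  9 78] [ 0.431  -0.1813]
cap side [278.4 248.3] [13  4 31] [0.6071 0.0052]
cap side [277.3 252.5] [16  2 31] [0.6051 0.0218]
t 6.55 tcp [0.559  0.1447 0.1965] w 0.0399 F [-0.3  0.2 -0.6] y [ 0.955  0.298 -0.   ] x [ 0.    -0.001 -1.   ] j7 [ 0.35  0.38 -0.85  1.62  0.29  1.28 -0.24]
[10.74592863  0.03774883 -0.13852754]
```

View pics/a4s.png

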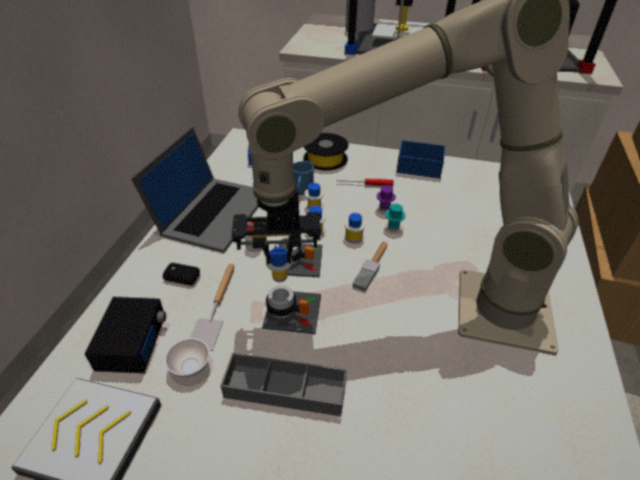

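Call:
drive_tool:
  motion:
    - [0,0,-0.13,0]
    - [2.5,0,-0.13,0]
    - [4.5,0,-0.13,0]
    - [5.2,0,-0.13,0]
    - [5.8,0,-0.13,0]
    - [6.2,0,-0.13,0]
    - [6.6,0,-0.13,0]
    - [7,0,-0.13,0]

```text
time: 7.22
ee_pos: [0.559, 0.1478, 0.1271]
eef_rot: [0.419, 0.57, -0.418, 0.57]
ft_force: [1.1, -0.8, -0.7]
width: 0.0395
```

```bash
python3 look.py a5
```

```text
cap top [426.4 216.8] [ 14  15 162] [ 0.5861 -0.3047]
cap top [381.4 228.6] [ 14  14 163] [ 0.5524 -0.1868]
cap top [379.6 274.8] [ 14  15 169] [ 0.431  -0.1831]
cap side [313.4 186.2] [12  7 67] [ 0.5877 -0.3033]
cap side [314.9 209.6] [13  8 84] [ 0.5532 -0.1862]
cap side [355.  216.9] [13  9 77] [ 0.4311 -0.1815]
cap side [279.4 270.7] [12  4 37] [0.5789 0.0863]
cap side [279.4 275. ] [15  3 40] [0.5744 0.1009]
t 7.32 tcp [0.5584 0.1476 0.1264] w 0.0398 F [ 0.9  0.9 -1.6] y [ 0.954  0.3   -0.   ] x [-0. -0. -1.] j7 [ 0.32  0.44 -0.82  1.69  0.35  1.16 -0.29]
```

Call:
drive_tool:
  motion:
    - [0.2,0,0.15,0]
    - [0.6,0,0.15,0]
    - [1,0,0.15,0]
    - [1.4,0,0.15,0]
    - [1.8,0,0.15,0]
    - [2.2,0,0.15,0]
    - [2.6,0,0.15,0]
    - [3,0,0.15,0]
    - [3.3,0,0.15,0]
    - [3.3,0,0.15,0]

```text
time: 8.15
ee_pos: [0.5585, 0.1461, 0.0928]
eef_rot: [0.418, 0.57, -0.419, 0.57]
ft_force: [-0.2, -0.2, -1.8]
width: 0.0396
```

```bash
python3 -c "
from h import *
s,M=st();print(s['ee_pos'],s['ft_force'],s['time'])"
```

```text
[0.55852819 0.14612804 0.0927567 ] [-0.16169482 -0.18360546 -1.7748434 ] 8.15
```

Call:
drive_tool:
  motion:
    - [0.2,0,0,0]
    - [0.35,0,0,0]
    - [0.4,0,0,0]
    - [0.4,0,0,0]

```text
time: 8.48
ee_pos: [0.5589, 0.1462, 0.0895]
eef_rot: [0.418, 0.57, -0.418, 0.57]
ft_force: [-0.0, -0.4, -1.5]
width: 0.0398
```

Call:
drive_tool:
  motion:
    - [0,0,0,0]
    - [0,0,0,0]
    - [0,0,0,0]
    - [0,0,0,0]
    - [-3,0,0,0]
    - [-6,0,0,0]
    - [-8,0,0,0]
    - [-8,0,0,0]
  grip: 75

```text
time: 9.15
ee_pos: [0.5608, 0.1473, 0.1742]
eef_rot: [0.42, 0.569, -0.417, 0.572]
ft_force: [0.9, 1.5, 1.0]
width: 0.0614
```

```bash
python3 look.py a6; python3 -c "
from h import *
s=cv2.imread('pics/a6s.png')[:,:,::-1]; crop(s,230,170,400,330,4,'a6c')
print(rel((.5525,-.1865,.15)))"
```

```text
cap top [426.4 216.9] [ 14  15 163] [ 0.586  -0.3048]
cap top [381.4 228.6] [ 14  14 163] [ 0.5524 -0.1868]
cap top [379.6 274.8] [ 14  15 169] [ 0.431  -0.1831]
cap side [313.4 186.2] [12  7 67] [ 0.5877 -0.3033]
cap side [314.9 209.6] [13  8 83] [ 0.5533 -0.1861]
cap side [355. 217.] [13  9 80] [ 0.4308 -0.1809]
cap side [279.8 285.6] [ 15  12 129] [0.5626 0.1357]
t 9.25 tcp [0.5593 0.1463 0.1701] w 0.0618 F [-0.4  0.1 -0.7] y [0.954 0.3   0.002] x [ 0.002 -0.    -1.   ] j7 [ 0.34  0.4  -0.84  1.65  0.31  1.23 -0.26]
[  2.01689106 -10.6314836   31.53967485]
```

View pics/a6c.png

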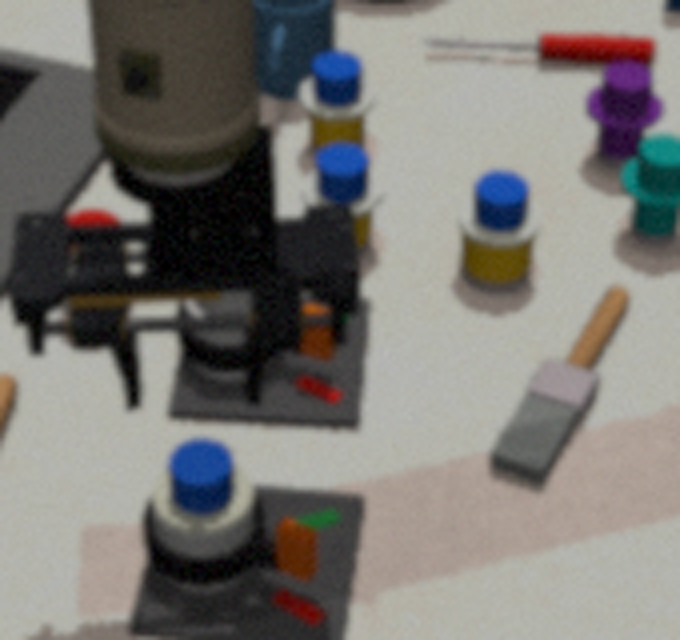

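Call:
drive_tool:
  motion:
    - [0,-10.6,31.5,0]
    - [0,-10.6,31.5,0]
    - [0,-10.6,31.5,0]
    - [0,-10.6,31.5,0]
    - [0,-10.6,31.5,0]
    - [0,-10.6,31.5,0]
    - [0,-10.6,31.5,0]
    - [0,-10.6,31.5,0]
    - [0,-10.6,31.5,0]
    - [3,-10.6,31.5,0]
    - [4,-10.6,31.5,0]
    - [4,-10.6,31.5,0]
    - [4,-10.6,31.5,0]

```text
time: 10.33
ee_pos: [0.5517, -0.1851, 0.1288]
eef_rot: [0.418, 0.571, -0.418, 0.57]
ft_force: [-0.5, 1.1, 1.7]
width: 0.0612
```

```bash
python3 look.py a7; python3 -c "
from h import *
print(rel((.553,-.1865,.077)))"
```

```text
cap top [255.2 223.2] [ 15  15 170] [0.56   0.1467]
cap side [314.  187.4] [11  4 40] [ 0.5841 -0.2974]
cap side [315.  208.8] [13  6 62] [ 0.5541 -0.1898]
cap side [355.  216.9] [11  8 69] [ 0.4309 -0.1815]
cap side [279.8 285.7] [ 15  12 136] [0.5625 0.1361]
t 10.43 tcp [ 0.5528 -0.1854  0.1304] w 0.0614 F [-0.3  0.2 -0.9] y [0.954 0.301 0.001] x [ 0.001 -0.    -1.   ] j7 [ 0.81  0.42 -0.7   1.68  0.29  1.15  0.34]
[ 5.33948449 -0.01827516  0.10520288]
```

Call:
drive_tool:
  motion:
    - [2.5,0,0.1,0]
    - [5.3,0,0.1,0]
    - [5.3,0,0.1,0]
    - [5.3,0,0.1,0]

```text
time: 10.77
ee_pos: [0.5522, -0.1865, 0.0766]
eef_rot: [0.418, 0.571, -0.418, 0.57]
ft_force: [0.7, 0.5, -1.1]
width: 0.0611
```

Call:
drive_tool:
  motion:
    - [0,0,0,0]
    - [0,0,0,0]
    - [0,0,0,0]
    - [0,0,0,0]
    - [0,0,0,0]
    - [0,0,0,0]
  grip: 255
  force: 8

```text
time: 11.27
ee_pos: [0.5527, -0.1871, 0.0769]
eef_rot: [0.418, 0.57, -0.418, 0.57]
ft_force: [-0.1, 0.3, -1.6]
width: 0.061
```

Call:
drive_tool:
  motion:
    - [0,0,0,0]
    - [0,0,0,0]
    - [0,0,0,1]
    - [0,0,0,18]
    - [0,0,0,18]
    - [0,0,0,18]
    - [0,0,0,18]
    - [0,0,0,18]
    - [0,0,0,18]
    - [0,0,0,18]
    - [0,0,0,18]
    - [0,0,0,18]
    - [0,0,0,18]
    - [0,0,0,18]
    - [0,0,0,18]
    - [0,0,0,18]
    - [0,0,0,18]
  grip: 75

```text
time: 12.68
ee_pos: [0.5526, -0.1869, 0.0765]
eef_rot: [-0.699, -0.109, 0.699, -0.109]
ft_force: [-0.1, 0.8, -2.2]
width: 0.0617
```

Call:
drive_tool:
  motion:
    - [0,0,0,0]
    - [0,0,0,0]
    - [0,0,0,0]
    - [0,0,0,0]
    - [0,0,0,0]
    - [0,0,0,0]
  grip: 255
  force: 12

```text
time: 13.18
ee_pos: [0.5526, -0.187, 0.0765]
eef_rot: [0.699, 0.107, -0.699, 0.107]
ft_force: [0.4, -0.3, -1.7]
width: 0.0604
```

```bash
python3 -c "
from h import *
s,M=st();print(s['ee_pos'],s['ft_force'],s['time'],s['width'],M[:,1],rel((.5975,-.0412,.089)))"
```

```text
[ 0.55259979 -0.18704184  0.07652365] [ 0.43798558 -0.26413696 -1.68587781] 13.1833 0.060399300051039606 [ 3.00473134e-01 -9.53790277e-01  4.66173261e-05] [ -1.24821116 -12.56106429  -8.66469568]
```

```bash
python3 look.py a8; python3 -c "
from h import *
s=cv2.imread('pics/a8s.png')[:,:,::-1]; crop(s,250,120,400,240,5,'a8c')"
```

```text
cap top [429.4 217.2] [ 8 15 85] [ 0.5853 -0.3125]
cap top [255.2 223.2] [ 15  15 171] [0.5599 0.1467]
cap side [355.  216.9] [11  8 68] [ 0.4311 -0.1817]
cap side [279.9 285.6] [ 15  12 136] [0.5623 0.136 ]
t 13.28 tcp [ 0.5526 -0.187   0.0765] w 0.0602 F [ 0.5 -0.1 -0.9] y [ 0.3   -0.954  0.   ] x [ 0. -0. -1.] j7 [ 0.57  0.42 -0.39  1.74  0.18  1.02 -1.15]
```

View pics/a8c.png

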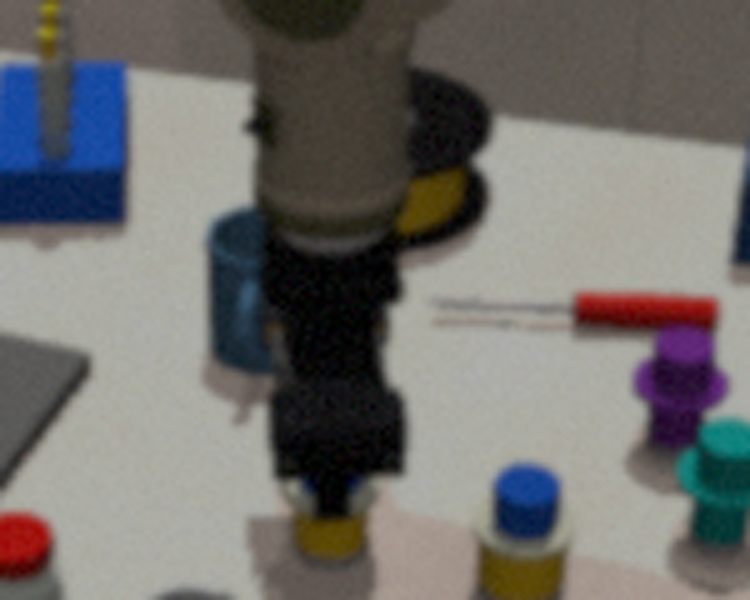

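Call:
drive_tool:
  motion:
    - [0,0,0,0]
    - [0,0,0,0]
    - [0,0,0,0]
    - [0,0,0,0]
  grip: 255
  force: 15

```text
time: 13.62
ee_pos: [0.5526, -0.187, 0.0766]
eef_rot: [0.699, 0.107, -0.699, 0.107]
ft_force: [0.4, 0.2, -1.9]
width: 0.0599
```

```bash
python3 -c "
from h import *
t=cv2.imread('pics/a8t.png')[:,:,::-1]; crop(t,330,180,470,300,5,'a8d')"
```

```text
(no output)
```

View pics/a8d.png

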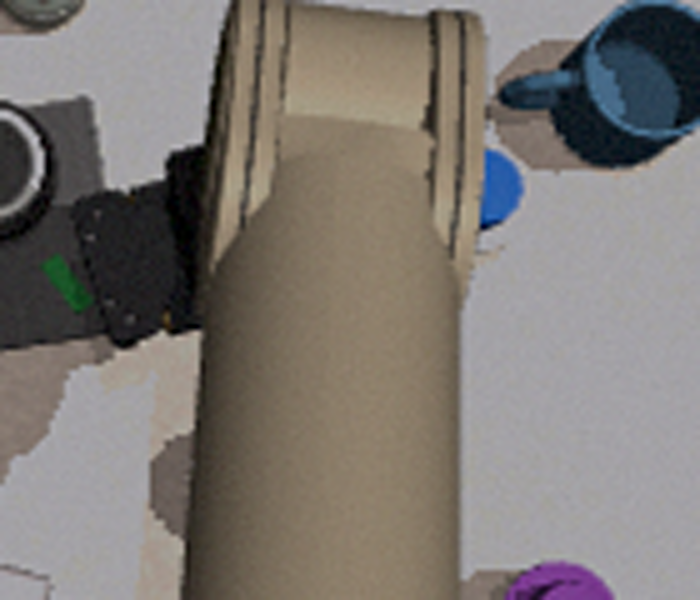

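Call:
drive_tool:
  motion:
    - [0,0,0,0]
    - [0,0,0,0]
    - [-0.4,0,0,0]
    - [-0.4,0,0,0]
  grip: 50

```text
time: 13.95
ee_pos: [0.5531, -0.1871, 0.0815]
eef_rot: [0.699, 0.107, -0.699, 0.108]
ft_force: [0.9, 0.2, 0.5]
width: 0.0692
```

Call:
drive_tool:
  motion:
    - [0,0,0,0]
    - [0,0,0,0]
    - [0,0,0,0]
    - [0,0,0,0]
    - [0,0,0,0]
    - [0,0,0,0]
  grip: 255
  force: 12

```text
time: 14.45
ee_pos: [0.5526, -0.187, 0.0805]
eef_rot: [-0.699, -0.107, 0.699, -0.107]
ft_force: [0.1, -0.7, -0.4]
width: 0.0393
```

Call:
drive_tool:
  motion:
    - [-2,0,0,0]
    - [-5,0,0,0]
    - [-9,0,0,0]
    - [-10,0,0,0]
    - [-10,-12.6,-8.7,0]
    - [-10,-12.6,-8.7,0]
    - [-10,-12.6,-8.7,0]
    - [-10,-12.6,-8.7,0]
    - [-10,-12.6,-8.7,0]
    - [-10,-12.6,-8.7,0]
    - [-8,-12.6,-8.7,0]
    - [-6,-12.6,-8.7,0]
    - [-5,-12.6,-8.7,0]
    - [-5,-12.6,-8.7,0]
    - [-5,-12.6,-8.7,0]

```text
time: 15.7
ee_pos: [0.5975, -0.0416, 0.1304]
eef_rot: [-0.699, -0.107, 0.699, -0.107]
ft_force: [1.2, -0.2, -1.3]
width: 0.0397
```

```bash
python3 look.py a9;python3 -c "
from h import *
s,M=st();print(s['ee_pos'],s['ft_force'],s['time'],s['width'],rel((.5975,-.0412,.0925)))
s=cv2.imread('pics/a9s.png')[:,:,::-1]; crop(s,230,150,380,270,5,'a9c')"
```

```text
cap top [426.4 216.8] [ 14  15 162] [ 0.5861 -0.3047]
cap top [255.1 222.9] [ 15  15 163] [0.5606 0.1471]
cap top [379.6 274.8] [ 14  15 169] [ 0.431  -0.1831]
cap side [313.4 186.2] [12  7 67] [ 0.5877 -0.3033]
cap side [355.  216.8] [13  8 76] [ 0.4312 -0.1817]
cap side [278.5 289.2] [10  5 34] [0.5619 0.1483]
t 15.8 tcp [ 0.5981 -0.0411  0.1315] w 0.0399 F [ 0.3 -0.1 -1.8] y [ 0.299 -0.954  0.001] x [ 0.001 -0.    -1.   ] j7 [ 0.37  0.4  -0.47  1.64  0.2   1.14 -1.42]
[ 0.59812954 -0.04114783  0.13154819] [ 0.28020792 -0.07660958 -1.76574288] 15.8 0.03993256560778289 [ 3.90476156 -0.01602372  0.06468031]
```

View pics/a9c.png

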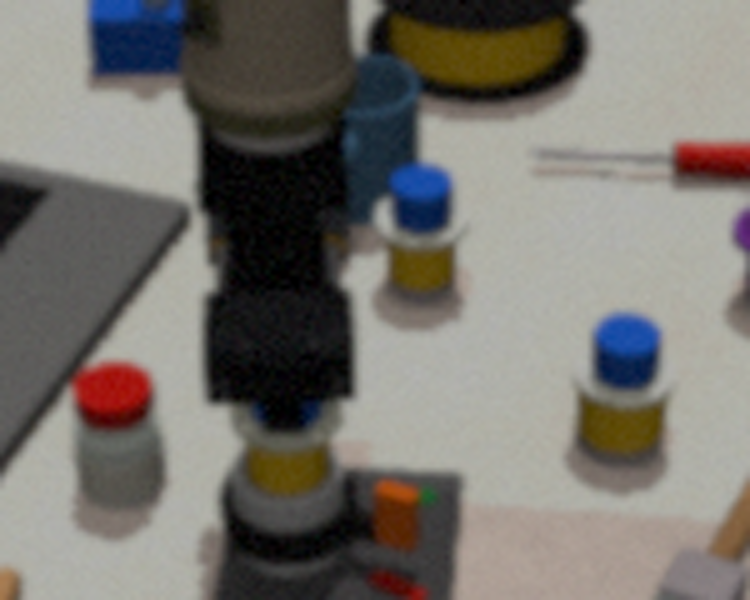

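Call:
drive_tool:
  motion:
    - [0.4,0,0,0]
    - [0.8,0,0,0]
    - [1.2,0,0,0]
    - [1.6,0,0,0]
    - [2,0,0,0]
    - [2.4,0,0,0]
    - [2.8,0,0,0]
    - [3.2,0,0,0]
    - [3.6,0,0,0]
    - [3.9,0,0,0]
    - [3.9,0,0,0]

```text
time: 16.72
ee_pos: [0.5984, -0.0407, 0.0919]
eef_rot: [0.699, 0.107, -0.698, 0.108]
ft_force: [2.5, -0.0, 0.7]
width: 0.0396
```

Call:
drive_tool:
  motion:
    - [0,0,0,0]
    - [0,0,0,0]
    - [0,0,0,0]
    - [0,0,0,0]
    - [-3,0,0,0]
    - [-6,0,0,0]
    - [-8,0,0,0]
    - [-8,0,0,0]
  grip: 75

```text
time: 17.38
ee_pos: [0.6, -0.0405, 0.1764]
eef_rot: [0.701, 0.107, -0.697, 0.108]
ft_force: [0.6, -0.0, 0.3]
width: 0.0612
```

```bash
python3 look.py b1;python3 -c "
from h import *
print(rel((.431,-.1825,.14)),rel((.5865,-.304,.14)))
s=cv2.imread('pics/b1s.png')[:,:,::-1]; crop(s,230,170,380,330,4,'b1c')"
```

```text
cap top [426.4 216.9] [ 14  15 164] [ 0.5859 -0.3048]
cap top [255.2 222.9] [ 15  15 162] [0.5606 0.1468]
cap top [379.6 274.8] [ 14  15 169] [ 0.431  -0.1831]
cap side [313.4 186.2] [12  7 67] [ 0.5874 -0.3033]
cap side [354.9 216.9] [13  8 78] [ 0.4312 -0.1815]
t 17.48 tcp [ 0.5981 -0.0408  0.1721] w 0.0615 F [-0.5  0.3 -1.1] y [ 0.3   -0.954  0.001] x [ 0.001 -0.    -1.   ] j7 [ 0.38  0.36 -0.48  1.6   0.18  1.22 -1.4 ]
[ 3.19298222  8.5060472  20.1960171 ] [ 3.22002372 24.76174193  9.00777964]
```

View pics/b1c.png

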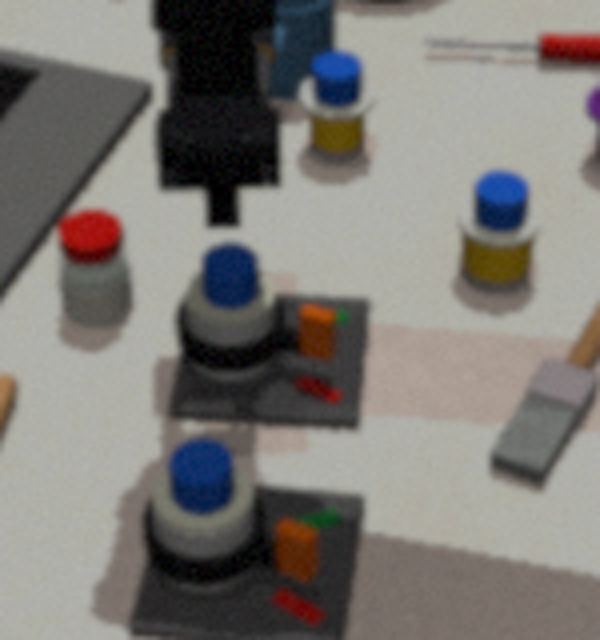

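```bash
python3 -c "
from h import *
import numpy as np
T=[ray('top',140+(x-2)/5,190+(y-2)/5,.048)[:2] for x,y in((109,80),(268,77),(273,548),(117,551))]
S=[ray('side',200+(x-1.5)/4,330+(y-1.5)/4,.048)[:2] for x,y in((130,95),(585,160),(567,300),(87,224))]
print(np.round(T,4),np.mean(T,0)); print(np.round(S,4),np.mean(S,0))
"
```

```text
[[0.6087 0.4124]
 [0.6121 0.3247]
 [0.3563 0.3074]
 [0.3528 0.3913]] [0.48249691 0.35894354]
[[0.6152 0.3307]
 [0.3593 0.3093]
 [0.3522 0.3927]
 [0.607  0.4122]] [0.48343838 0.36122492]
```

Call:
drive_tool:
  motion:
    - [0,8.5,20.2,0]
    - [0,8.5,20.2,0]
    - [0,8.5,20.2,0]
    - [0,8.5,20.2,0]
    - [0,8.5,20.2,0]
    - [0,8.5,20.2,0]
    - [2,8.5,20.2,0]
    - [4,8.5,20.2,0]
    - [4,8.5,20.2,0]
    - [4,8.5,20.2,0]

```text
time: 18.32
ee_pos: [0.4295, -0.1819, 0.1303]
eef_rot: [-0.698, -0.108, 0.7, -0.107]
ft_force: [0.5, 0.1, 0.7]
width: 0.0614
```

```bash
python3 look.py b2;python3 -c "
from h import *
print(rel((.431,-.1825,.081)))"
```

```text
cap top [326.  210.5] [ 15  14 165] [ 0.5978 -0.0399]
cap top [426.4 216.9] [ 14  15 163] [ 0.586  -0.3048]
cap top [255.2 223.2] [ 15  15 170] [0.56   0.1467]
cap side [313.4 186.2] [12  7 67] [ 0.5877 -0.3033]
cap side [286.9 235.3] [13  9 95] [ 0.6003 -0.0521]
cap side [279.8 285.6] [ 15  12 136] [0.5626 0.1359]
t 18.42 tcp [ 0.4309 -0.1822  0.132 ] w 0.0616 F [-0.4  0.4  0.3] y [ 0.301 -0.954 -0.   ] x [ 0.  0. -1.] j7 [ 0.68  0.11 -0.4   1.98  0.05  1.06 -1.  ]
[5.09902310e+00 2.85748274e-02 3.69204013e-04]
```

Call:
drive_tool:
  motion:
    - [2.5,0,0,0]
    - [5,0,0,0]
    - [5.1,0,0,0]
    - [5.1,0,0,0]

```text
time: 18.75
ee_pos: [0.4304, -0.1821, 0.0806]
eef_rot: [-0.698, -0.108, 0.699, -0.107]
ft_force: [-0.6, -0.5, 1.5]
width: 0.0614
```

Call:
drive_tool:
  motion:
    - [0,0,0,0]
    - [0,0,0,0]
    - [0,0,0,0]
    - [0,0,0,0]
    - [0,0,0,0]
    - [0,0,0,0]
  grip: 255
  force: 15

```text
time: 19.25
ee_pos: [0.4312, -0.1828, 0.0813]
eef_rot: [0.699, 0.107, -0.698, 0.108]
ft_force: [0.0, -0.2, 4.5]
width: 0.0399
```

Call:
drive_tool:
  motion:
    - [-2,0,0,0]
    - [-5,0,0,0]
    - [-8,0,0,0]
    - [-10,0,0,0]
    - [-10,-52.1,-12.9,-6]
    - [-10,-52.1,-12.9,-6]
    - [-10,-52.1,-12.9,-6]
    - [-10,-52.1,-12.9,-6]
    - [-10,-52.1,-12.9,-6]
    - [-10,-52.1,-12.9,-6]
    - [-10,-52.1,-12.9,-6]
    - [-10,-52.1,-12.9,-6]
    - [-10,-52.1,-12.9,-6]
    - [-10,-52.1,-12.9,-6]
    - [-10,-52.1,-12.9,-6]
    - [-10,-52.1,-12.9,-6]
    - [-10,-52.1,-12.9,-6]
    - [-10,-52.1,-12.9,-6]
    - [-10,-52.1,-12.9,-6]
    - [-10,-52.1,-12.9,-6]

```text
time: 20.92
ee_pos: [0.3971, 0.3528, 0.18]
eef_rot: [-0.647, -0.285, 0.648, -0.285]
ft_force: [0.0, -0.5, -1.5]
width: 0.0395
```

```bash
python3 look.py b3;python3 -c "
from h import *
print(rel((.398,.3535,.085)))"
```

```text
cap top [326.  210.5] [ 15  14 165] [ 0.5978 -0.0399]
cap top [426.4 216.9] [ 14  15 164] [ 0.5859 -0.3048]
cap top [255.2 223.2] [ 15  15 170] [0.56   0.1467]
cap side [286.9 235.5] [13 10 98] [ 0.6001 -0.0516]
cap side [279.8 285.7] [ 15  12 136] [0.5625 0.1361]
t 21.02 tcp [0.3979 0.3518 0.1803] w 0.0395 F [ 0.2  0.  -1. ] y [ 0.736 -0.678  0.001] x [ 0.    -0.001 -1.   ] j7 [-0.01  0.3  -0.93  1.75  0.25  1.22 -1.75]
[ 9.5313368  -0.11161413 -0.1385881 ]
```

View pics/b3s.png

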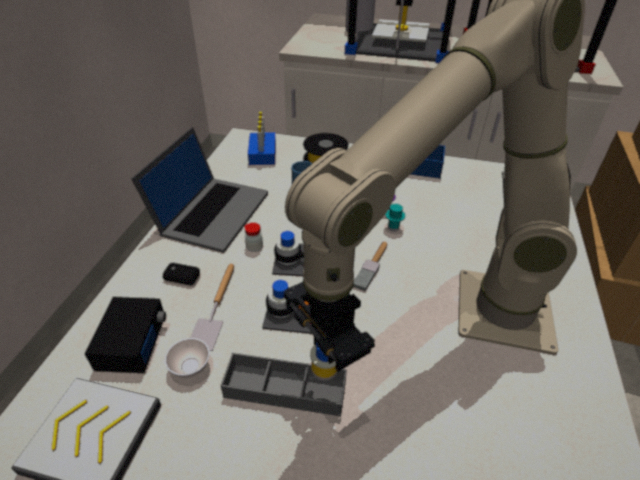

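Call:
drive_tool:
  motion:
    - [2.5,0,-0.1,0]
    - [5,0,-0.1,0]
    - [7,0,-0.1,0]
    - [8,0,-0.1,0]
    - [8.6,0,-0.1,0]
    - [9.1,0,-0.1,0]
    - [9.4,0,-0.1,0]
    - [9.5,0,-0.1,0]
    - [9.5,0,-0.1,0]

```text
time: 21.77
ee_pos: [0.3983, 0.3542, 0.086]
eef_rot: [0.648, 0.285, -0.647, 0.285]
ft_force: [-0.1, 0.4, -1.9]
width: 0.0397
```

Call:
drive_tool:
  motion:
    - [0,0,0,0]
    - [0,0,0,0]
    - [0,0,0,0]
    - [0,0,0,0]
    - [-3,0,0,0]
    - [-6,0,0,0]
    - [-9,0,0,0]
    - [-9,0,0,0]
  grip: 75

```text
time: 22.43
ee_pos: [0.3995, 0.3564, 0.1811]
eef_rot: [0.65, 0.285, -0.645, 0.284]
ft_force: [-0.1, 1.0, 0.7]
width: 0.0614
```

```bash
python3 look.py b4;python3 -c "
from h import *
print(rel((.5865,-.304,.17)))
s=cv2.imread('pics/b4s.png')[:,:,::-1]; crop(s,210,290,370,420,4,'b4c')"
```

```text
cap top [325.9 210.5] [ 15  14 164] [ 0.5979 -0.0398]
cap top [426.4 216.9] [ 14  15 164] [ 0.5859 -0.3048]
cap top [255.2 223.1] [ 15  15 169] [0.5601 0.1467]
cap side [287.1 235.5] [13 10 98] [ 0.5997 -0.0517]
cap side [279.7 285.6] [ 15  12 137] [0.5626 0.136 ]
t 22.53 tcp [0.3985 0.3544 0.1766] w 0.0613 F [-0.  -0.2 -0.3] y [ 0.737 -0.676  0.001] x [ 0.002  0.001 -1.   ] j7 [-0.01  0.3  -0.93  1.75  0.26  1.21 -1.75]
[ 0.63857217 58.37239072 35.7974414 ]
```

View pics/b4c.png

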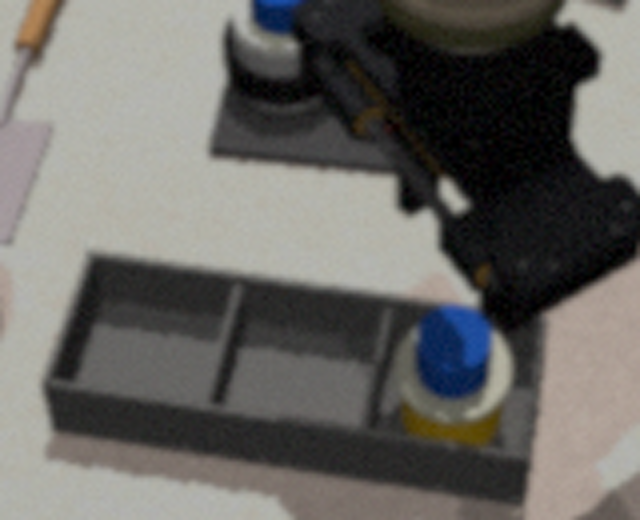

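```bash
python3 -c "
from h import *
t=cv2.imread('pics/b4t.png')[:,:,::-1]; crop(t,390,160,500,250,6,'b4d')
for u in((421,203),(434,201),(447,195),(460,195)): print(u,[ray('top',*u,z)[:2].round(3) for z in(.045,.09)])"
```

```text
(421, 203) [array([ 0.63 , -0.297]), array([ 0.621, -0.289])]
(434, 201) [array([ 0.637, -0.332]), array([ 0.627, -0.323])]
(447, 195) [array([ 0.654, -0.368]), array([ 0.644, -0.357])]
(460, 195) [array([ 0.655, -0.403]), array([ 0.645, -0.391])]
```

View pics/b4d.png

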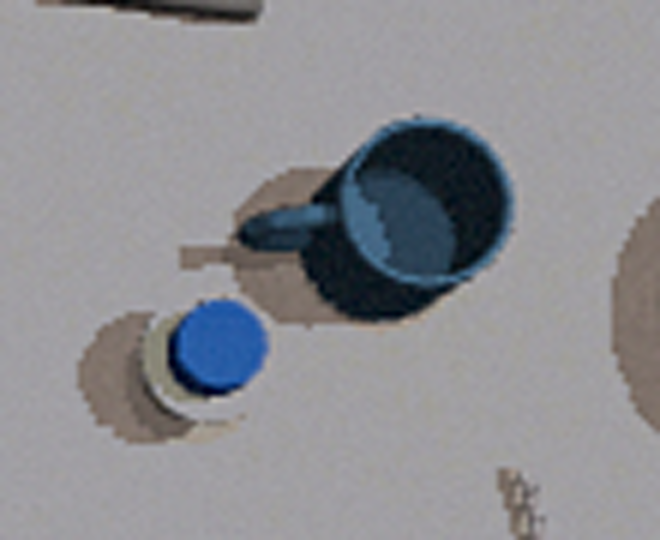

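Call:
drive_tool:
  motion:
    - [0,58.4,35.8,-18]
    - [0,58.4,35.8,-18]
    - [0,58.4,35.8,-18]
    - [0,58.4,35.8,-18]
    - [0,58.4,35.8,-18]
    - [0,58.4,35.8,-18]
    - [0,58.4,35.8,-18]
    - [0,58.4,35.8,-18]
    - [0,58.4,35.8,-18]
    - [0,58.4,35.8,-18]
    - [0,58.4,35.8,-18]
    - [0,58.4,35.8,-18]
    - [0,58.4,35.8,-18]
    - [0,58.4,35.8,-18]
    - [0,58.4,35.8,-18]
    - [0,58.4,35.8,-18]
    - [0,58.4,35.8,-18]
    - [0,58.4,35.8,-18]
    - [0,58.4,35.8,-18]
    - [0,58.4,35.8,-18]

```text
time: 24.2
ee_pos: [0.5853, -0.3071, 0.1729]
eef_rot: [0.258, 0.66, -0.258, 0.657]
ft_force: [0.7, 1.0, -0.1]
width: 0.0614
```

```bash
python3 look.py b5;python3 -c "
from h import *
print(rel((.5865,-.304,.081)))"
```

```text
cap top [326.  210.5] [ 15  14 165] [ 0.5978 -0.0399]
cap top [426.  216.4] [14 12 78] [ 0.5873 -0.3038]
cap top [255.2 223.2] [ 15  15 172] [0.56   0.1466]
cap side [312.7 185.5] [10  6 42] [ 0.5905 -0.3062]
cap side [286.9 235.3] [13  9 97] [ 0.6004 -0.0525]
cap side [279.8 285.6] [ 15  12 136] [0.5626 0.1359]
t 24.3 tcp [ 0.586  -0.3033  0.1742] w 0.0613 F [ 1.2  1.1 -0. ] y [0.675 0.738 0.   ] x [-0.001  0.002 -1.   ] j7 [ 0.92  0.56 -0.73  1.41  0.37  1.32  1.  ]
[ 9.32410802 -0.01849118  0.09883716]
```

Call:
drive_tool:
  motion:
    - [2.5,0,0,0]
    - [5.5,0,0,0]
    - [8,0,0,0]
    - [9.3,0,0,0]
    - [9.3,0,0,0]
    - [9.3,0,0,0]

```text
time: 24.8
ee_pos: [0.5865, -0.3037, 0.083]
eef_rot: [0.256, 0.659, -0.256, 0.659]
ft_force: [0.3, 0.1, 1.3]
width: 0.0614
```

Call:
drive_tool:
  motion:
    - [0,0,0,0]
    - [0,0,0,0]
    - [0,0,0,0]
    - [0,0,0,0]
    - [0,0,0,0]
    - [0,0,0,0]
  grip: 255
  force: 15

```text
time: 25.3
ee_pos: [0.5867, -0.3049, 0.0834]
eef_rot: [0.256, 0.658, -0.257, 0.659]
ft_force: [-0.6, -0.7, 4.2]
width: 0.0394
```

```bash
python3 -c "
from h import *
s,M=st();print(s['ee_pos'],s['ft_force'],s['width'],rel((.568,.3665,.085)))"
```

```text
[ 0.58666078 -0.30494434  0.08340015] [-0.61708914 -0.71786927  4.19825572] 0.03942385529034726 [ -0.22049673  48.20233671 -46.78000674]
```

Call:
drive_tool:
  motion:
    - [-2,0,0,0]
    - [-5,0,0,0]
    - [-9,0,0,0]
    - [-13,0,0,0]
    - [-14,0,0,0]
    - [-14,48.2,-46.8,0]
    - [-14,48.2,-46.8,0]
    - [-14,48.2,-46.8,0]
    - [-14,48.2,-46.8,0]
    - [-14,48.2,-46.8,0]
    - [-14,48.2,-46.8,0]
    - [-14,48.2,-46.8,0]
    - [-14,48.2,-46.8,0]
    - [-14,48.2,-46.8,0]
    - [-14,48.2,-46.8,0]
    - [-14,48.2,-46.8,0]
    - [-14,48.2,-46.8,0]
    - [-14,48.2,-46.8,0]
    - [-14,48.2,-46.8,0]
    - [-14,48.2,-46.8,0]

```text
time: 26.97
ee_pos: [0.5683, 0.3219, 0.2222]
eef_rot: [0.257, 0.659, -0.257, 0.659]
ft_force: [0.6, 0.8, -0.8]
width: 0.0397
```

Call:
drive_tool:
  motion:
    - [0,0,0,0]
    - [0,0,0,0]
    - [0,0,0,0]
    - [0,0,0,0]

```text
time: 27.3
ee_pos: [0.5694, 0.3185, 0.2223]
eef_rot: [0.257, 0.658, -0.258, 0.659]
ft_force: [0.3, -0.2, -1.8]
width: 0.0397
```

```bash
python3 look.py b6;python3 -c "
from h import *
print(rel((.568,.3665,.087)))"
```

```text
cap top [326.  210.5] [ 15  14 165] [ 0.5978 -0.0399]
cap top [255.2 223.2] [ 15  15 170] [0.56   0.1467]
cap side [286.9 235.5] [13 10 99] [ 0.6    -0.0514]
cap side [280.1 285.8] [ 15  12 132] [0.5615 0.1364]
cap side [243.9 301. ] [ 9  6 25] [0.6308 0.2055]
t 27.4 tcp [0.5695 0.3183 0.2225] w 0.0397 F [ 0.8  0.1 -1.5] y [ 0.678  0.735 -0.   ] x [ 0.    -0.001 -1.   ] j7 [ 0.04  0.56 -0.9   1.37  0.43  1.42 -0.03]
[13.54625342  3.44448568 -3.38523999]
```

View pics/b6s.png

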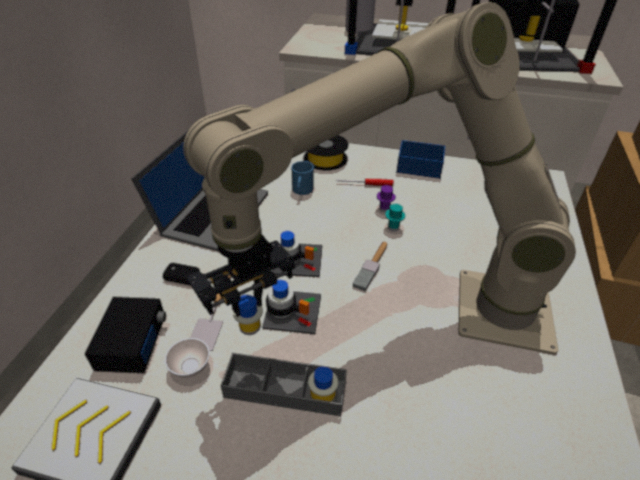

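Call:
drive_tool:
  motion:
    - [0,3.44,-3.39,0]
    - [0,3.44,-3.39,0]
    - [3,3.44,-3.39,0]
    - [6,3.44,-3.39,0]
    - [6,3.44,-3.39,0]
    - [6,3.44,-3.39,0]

```text
time: 27.9
ee_pos: [0.567, 0.3666, 0.1617]
eef_rot: [0.256, 0.659, -0.258, 0.658]
ft_force: [0.6, 0.5, -0.8]
width: 0.0393
```

```bash
python3 -c "
from h import *
print(rel((.568,.3665,.087)))"
```

```text
[7.47123332 0.07802348 0.07984608]
```

Call:
drive_tool:
  motion:
    - [2.5,0,0,0]
    - [4.5,0,0,0]
    - [6,0,0,0]
    - [6.6,0,0,0]
    - [7,0,0,0]
    - [7.3,0,0,0]
    - [7.4,0,0,0]
    - [7.4,0,0,0]

```text
time: 28.57
ee_pos: [0.5672, 0.3687, 0.0893]
eef_rot: [0.257, 0.659, -0.256, 0.659]
ft_force: [0.1, -0.4, -1.0]
width: 0.0397
```

Call:
drive_tool:
  motion:
    - [0,0,0,0]
    - [0,0,0,0]
    - [0,0,0,0]
    - [0,0,0,0]
    - [-3,0,0,0]
    - [-6,0,0,0]
    - [-9,0,0,0]
    - [-9,0,0,0]
  grip: 75

```text
time: 29.23
ee_pos: [0.5684, 0.3706, 0.1853]
eef_rot: [0.259, 0.657, -0.254, 0.66]
ft_force: [0.9, 0.9, 0.9]
width: 0.0612
```

```bash
python3 look.py b7;python3 -c "
from h import *
s=cv2.imread('pics/b7s.png')[:,:,::-1]; crop(s,210,220,370,420,3,'b7c')"
```

```text
cap top [326.  210.5] [ 15  14 165] [ 0.5978 -0.0399]
cap top [255.2 223.2] [ 15  15 170] [0.56   0.1467]
cap side [286.9 235.4] [13 10 97] [ 0.6002 -0.0517]
cap side [283.2 283.9] [10  9 51] [0.556  0.1282]
t 29.33 tcp [0.5673 0.369  0.1799] w 0.0613 F [ 0.1 -0.3 -0.4] y [0.676 0.737 0.002] x [ 0.002  0.001 -1.   ] j7 [-0.06  0.63 -0.88  1.35  0.49  1.37 -0.11]
```

View pics/b7c.png

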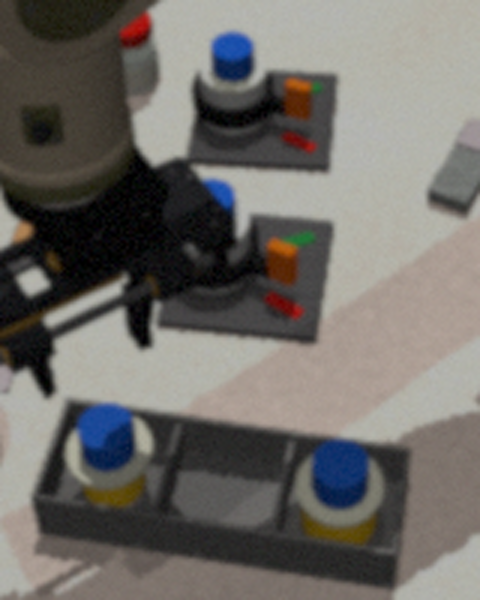

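```bash
cat > lug.py <<'E'
from h import *
import sys
A={"narrow":np.array([.559,.146]),"wide":np.array([.5975,-.0412])}
def bright(im,lo,hi,a0,rad=30):
    m,_=blobs(im,lo,hi,1)
    h=cv2.cvtColor(im,cv2.COLOR_RGB2HSV)
    k=np.zeros_like(m); x,y=np.round(a0).astype(int); cv2.circle(k,(x,y),rad,255,-1)
    return cv2.bitwise_and(m,k),h
def main():
  for n in("top","side"):
    im=np.mean([snap(n) for _ in range(2)],0).astype(np.uint8)
    for nm,a in A.items():
        c=proj(n,(*(a+[-.06,0]),.067))
        m,h=bright(im,(5,140,60),(20,255,255),c)
        v=h[...,2][m>0]
        if len(v)<5: print(n,nm,"none");continue
        mt=(m>0)&(h[...,2]>.82*np.percentile(v,95))
        ys,xs=np.nonzero(mt)
        p=ray(n,xs.mean(),ys.mean(),.067)[:2]-a
        print(n,nm,"lug",len(v),mt.sum(),(p+a).round(4),"r",np.hypot(*p).round(4),"deg",(np.degrees(np.arctan2(p[1],p[0]))%360).round(1))
        m,h=bright(im,(45,80,40),(90,255,255),proj(n,(*(a+[-.06,-.04]),.009)),25)
        ys,xs=np.nonzero(m)
        if len(xs)>5:
            p=ray(n,xs.mean(),ys.mean(),.009)[:2]-a
            print(n,nm,"green",len(xs),(p+a).round(4),"r",np.hypot(*p).round(4),"deg",(np.degrees(np.arctan2(p[1],p[0]))%360).round(1))
        m,h=bright(im,(0,130,60),(4,255,255),proj(n,(*(a+[-.07,.025]),.009)),14)
        ys,xs=np.nonzero(m)
        if len(xs)>5:
            p=ray(n,xs.mean(),ys.mean(),.009)[:2]-a
            print(n,nm,"red",len(xs),(p+a).round(4),"r",np.hypot(*p).round(4),"deg",(np.degrees(np.arctan2(p[1],p[0]))%360).round(1))
main()
E
python3 lug.py; python3 -c "
from h import *
t=snap('top'); crop(t,230,200,370,280,5,'b8c')"
```

```text
top narrow lug 61 30 [0.4935 0.16  ] r 0.0669 deg 167.9
top narrow green 57 [0.4988 0.103 ] r 0.074 deg 215.5
top narrow red 23 [0.4799 0.177 ] r 0.085 deg 158.6
top wide lug 47 33 [ 0.5318 -0.0339] r 0.0661 deg 173.7
top wide green 57 [ 0.5393 -0.0877] r 0.0745 deg 218.6
top wide red 51 [ 0.5265 -0.0169] r 0.075 deg 161.1
side narrow lug 128 27 [0.495  0.1606] r 0.0657 deg 167.1
side narrow green 34 [0.4945 0.0975] r 0.0807 deg 216.9
side narrow red 56 [0.4908 0.1724] r 0.0731 deg 158.9
side wide lug 107 21 [ 0.5324 -0.0338] r 0.0655 deg 173.5
side wide green 10 [ 0.5298 -0.0955] r 0.0867 deg 218.7
side wide red 39 [ 0.5272 -0.0184] r 0.0739 deg 162.0
```

View pics/b8c.png

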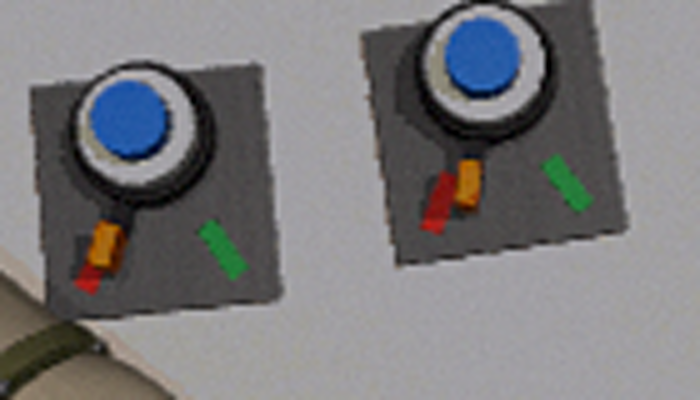

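```bash
python3 -c "
from h import *
print(rel((.4943,.1603,.12)))"
```

```text
[  5.75850853 -20.17883323   8.72084834]
```

Call:
drive_tool:
  motion:
    - [0,-20.2,8.7,-6]
    - [0,-20.2,8.7,-6]
    - [0,-20.2,8.7,-6]
    - [0,-20.2,8.7,-6]
    - [0,-20.2,8.7,-6]
    - [0,-20.2,8.7,-6]
    - [0,-20.2,8.7,-6]
    - [3,-20.2,8.7,-6]
    - [5.8,-20.2,8.7,-6]
    - [5.8,-20.2,8.7,-6]
    - [5.8,-20.2,8.7,-6]

```text
time: 30.5
ee_pos: [0.4935, 0.1616, 0.12]
eef_rot: [0.077, 0.704, -0.077, 0.702]
ft_force: [1.0, 0.8, 0.2]
width: 0.0616
```

```bash
python3 look.py c1;python3 -c "
from h import *
print(rel((.4943,.1603,.052)))"
```

```text
cap top [326.  210.5] [ 15  14 164] [ 0.5979 -0.04  ]
cap top [255.5 222.2] [ 15  13 145] [0.5627 0.1461]
t 30.6 tcp [0.4949 0.162  0.1218] w 0.0615 F [1.  0.9 0.6] y [0.216 0.976 0.001] x [ 0.001  0.001 -1.   ] j7 [ 0.51  0.41 -1.07  1.84  0.39  1.13  0.65]
[ 6.98396492 -0.19031058 -0.02504375]
```

Call:
drive_tool:
  motion:
    - [2.5,-0.15,0,0]
    - [5,-0.15,0,0]
    - [6.5,-0.15,0,0]
    - [7,-0.15,0,0]
    - [7,-0.15,0,0]

```text
time: 31.02
ee_pos: [0.494, 0.1596, 0.0505]
eef_rot: [0.077, 0.703, -0.077, 0.703]
ft_force: [-0.4, 0.9, -0.4]
width: 0.0615
```

Call:
drive_tool:
  motion:
    - [0,0,0,0]
    - [0,0,0,0]
    - [0,0,0,0]
    - [0,0,0,0]
    - [0,0,0,0]
    - [0,0,0,0]
    - [0,0,0,0]
    - [0,0,0,0]
    - [0,0,0,0]
    - [0,0,0,0]
  grip: 255
  force: 12

```text
time: 31.85
ee_pos: [0.4941, 0.1594, 0.0506]
eef_rot: [0.077, 0.703, -0.077, 0.703]
ft_force: [0.8, 0.2, 0.2]
width: 0.0122
```

```bash
cat > arc.py <<'E'
from h import *
import sys
a=np.array(eval(sys.argv[1])); deg=float(sys.argv[2])
s,M=st(); p=s["ee_pos"][:2]; d=p-a
print("tcp",s["ee_pos"].round(4),"w",s["width"].round(4),"F",s["ft_force"].round(1),"r",np.hypot(*d).round(4),"ang",np.degrees(np.arctan2(d[1],d[0]))%360, "yaw",np.degrees(np.arctan2(M[1,1],M[0,1])))
n=int(np.ceil(abs(deg)/5))
for i in range(1,n+1):
    t=np.radians(deg*i/n); R2=np.array([[np.cos(t),-np.sin(t)],[np.sin(t),np.cos(t)]])
    q=np.array([*(a+R2@d-p),0]); v=100*M.T@q
    print([0,round(v[1],2),round(v[2],2),round(-deg*i/n/5,2)],end=", ")
E
python3 arc.py "(.559,.146)" 48.4
```

```text
Traceback (most recent call last):
  File "arc.py", line 5, in <module>
    print("tcp",s["ee_pos"].round(4),"w",s["width"].round(4),"F",s["ft_force"].round(1),"r",np.hypot(*d).round(4),"ang",np.degrees(np.arctan2(d[1],d[0]))%360, "yaw",np.degrees(np.arctan2(M[1,1],M[0,1])))
                                         ^^^^^^^^^^^^^^^^
AttributeError: 'float' object has no attribute 'round'
```

Pinched (width 12.2 mm).

```bash
sed -i 's/s\["width"\].round(4)/round(s["width"],4)/' arc.py; python3 arc.py "(.559,.146)" 48
```

```text
tcp [0.4941 0.1594 0.0506] w 0.0122 F [0.8 0.2 0.2] r 0.0663 ang 168.34003452488415 yaw 77.47617462089072
[0, np.float64(-0.55), np.float64(0.03), -0.96], [0, np.float64(-1.1), np.float64(0.11), -1.92], [0, np.float64(-1.64), np.float64(0.23), -2.88], [0, np.float64(-2.17), np.float64(0.4), -3.84], [0, np.float64(-2.69), np.float64(0.61), -4.8], [0, np.float64(-3.18), np.float64(0.87), -5.76], [0, np.float64(-3.65), np.float64(1.16), -6.72], [0, np.float64(-4.09), np.float64(1.5), -7.68], [0, np.float64(-4.51), np.float64(1.86), -8.64], [0, np.float64(-4.89), np.float64(2.27), -9.6],
```

Call:
drive_tool:
  motion:
    - [0,-0.55,0.03,-0.96]
    - [0,-1.1,0.11,-1.92]
    - [0,-1.64,0.23,-2.88]
    - [0,-2.17,0.4,-3.84]
    - [0,-2.69,0.61,-4.8]
    - [0,-3.18,0.87,-5.76]
    - [0,-3.65,1.16,-6.72]
    - [0,-4.09,1.5,-7.68]
    - [0,-4.51,1.86,-8.64]
    - [0,-4.89,2.27,-9.6]
    - [0,-4.89,2.27,-9.6]
    - [0,-4.89,2.27,-9.6]

```text
time: 32.85
ee_pos: [0.5052, 0.1059, 0.0505]
eef_rot: [-0.216, 0.674, 0.215, 0.673]
ft_force: [-4.3, -3.0, 6.1]
width: 0.0118
```

```bash
python3 arc.py "(.559,.146)" 0.1
```

```text
tcp [0.5052 0.1059 0.0505] w 0.0118 F [-4.3 -3.   6.1] r 0.0671 ang 216.7254827673615 yaw 125.46103873092723
[0, np.float64(-0.01), np.float64(0.0), -0.02],
```

Call:
drive_tool:
  motion:
    - [0,0,0,0]
    - [0,0,0,0]
    - [0,0,0,0]
    - [0,0,0,0]
    - [-3,0,0,0]
    - [-6,0,0,0]
    - [-9,0,0,0]
    - [-11,0,0,0]
    - [-11,0,-8,0]
    - [-11,0,-12,0]
    - [-11,0,-12,0]
  grip: 75

```text
time: 33.77
ee_pos: [0.4356, 0.058, 0.1643]
eef_rot: [-0.216, 0.673, 0.219, 0.673]
ft_force: [-0.9, -0.2, 1.2]
width: 0.0612
```

```bash
python3 lug.py; python3 look.py c2; python3 -c "
from h import *
t=cv2.imread('pics/c2t.png')[:,:,::-1]; crop(t,230,180,370,280,5,'c2c')"
```

```text
top narrow none
top wide lug 47 32 [ 0.532  -0.0341] r 0.0659 deg 173.8
top wide green 56 [ 0.539  -0.0878] r 0.0748 deg 218.5
top wide red 46 [ 0.5279 -0.0177] r 0.0734 deg 161.3
side narrow lug 98 19 [0.5063 0.1085] r 0.0647 deg 215.4
side narrow green 55 [0.4993 0.102 ] r 0.0742 deg 216.4
side narrow red 64 [0.4909 0.1723] r 0.0731 deg 158.9
side wide lug 109 21 [ 0.5324 -0.0338] r 0.0655 deg 173.5
side wide green 10 [ 0.5298 -0.0955] r 0.0867 deg 218.7
side wide red 42 [ 0.5268 -0.0186] r 0.0742 deg 162.3
cap top [326.  210.4] [ 15  14 163] [ 0.598  -0.0399]
cap top [255.2 223.2] [ 15  15 171] [0.5599 0.1467]
cap side [286.9 235.4] [13 10 96] [ 0.6003 -0.0519]
cap side [279.8 285.6] [ 15  12 135] [0.5625 0.1359]
t 34.07 tcp [0.4376 0.0588 0.1655] w 0.0614 F [-0.2 -0.1  0.7] y [-0.585  0.811  0.002] x [ 0.001  0.004 -1.   ] j7 [ 1.15  0.17 -1.44  1.97  0.18  1.15  1.83]
```

View pics/c2c.png

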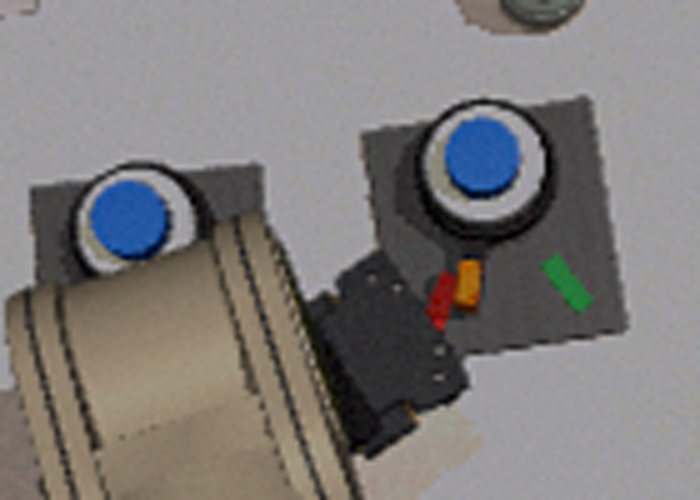

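Call:
drive_tool:
  motion:
    - [0,0,0,22]
    - [0,0,0,22]
    - [0,0,0,22]
    - [0,0,0,22]
    - [0,0,0,22]
    - [0,0,0,22]
    - [0,0,0,22]
    - [0,0,0,22]
    - [0,0,0,22]
    - [0,0,0,22]
    - [0,0,0,22]
    - [0,0,0,22]
    - [0,0,0,22]
    - [0,0,0,22]
    - [0,0,0,22]
    - [0,0,0,22]
    - [0,0,0,22]

```text
time: 35.48
ee_pos: [0.4372, 0.06, 0.1647]
eef_rot: [0.428, 0.566, -0.425, 0.562]
ft_force: [-0.0, 0.1, -0.2]
width: 0.0617
```

```bash
python3 -c "
from h import *
s,M=st(); print(np.degrees(np.arctan2(M[1,1],M[0,1])),s['ee_pos'],s['joint_positions'].round(2),rel((.5322,-.034,.14)))"
```

```text
15.797781695899287 [0.4372089  0.0600379  0.16466933] [ 0.93  0.08 -1.17  1.97  0.08  1.14 -0.  ] [ 2.40039828  6.57973753 11.64883129]
```

Call:
drive_tool:
  motion:
    - [0,6.6,11.65,22.4]
    - [0,6.6,11.65,22.4]
    - [0,6.6,11.65,22.4]
    - [0,6.6,11.65,22.4]
    - [0,6.6,11.65,22.4]
    - [0,6.6,11.65,22.4]
    - [0,6.6,11.65,22.4]
    - [0,6.6,11.65,22.4]
    - [0,6.6,11.65,22.4]
    - [0,6.6,11.65,22.4]
    - [0,6.6,11.65,22.4]
    - [0,6.6,11.65,22.4]
    - [0,6.6,11.65,22.4]
    - [0,6.6,11.65,22.4]
    - [0,6.6,11.65,22.4]
    - [0,6.6,11.65,22.4]
    - [2,6.6,11.65,22.4]
    - [4,6.6,11.65,22.4]
    - [4,6.6,11.65,22.4]
    - [4,6.6,11.65,22.4]

```text
time: 37.15
ee_pos: [0.5317, -0.0348, 0.1236]
eef_rot: [-0.705, 0.036, 0.707, 0.039]
ft_force: [0.2, 0.3, 0.8]
width: 0.0616
```

```bash
python3 look.py c3; python3 -c "
from h import *
s,M=st(); print(np.degrees(np.arctan2(M[1,1],M[0,1])),s['ee_pos'],rel((.5322,-.034,.052)))"
```

```text
cap top [255.1 222.9] [ 15  15 163] [0.5606 0.147 ]
cap side [286.2 236.5] [13  7 63] [ 0.6007 -0.0469]
cap side [277.8 285.6] [11 12 92] [0.5674 0.137 ]
t 37.25 tcp [ 0.5328 -0.0352  0.1255] w 0.0616 F [-0.3 -0.1 -0.5] y [-0.107 -0.994 -0.003] x [ 0.     0.003 -1.   ] j7 [ 0.62  0.32 -0.73  1.81  0.23  1.1  -1.88]
-96.1451594906336 [ 0.5327746  -0.03516913  0.12549047] [ 7.34935968 -0.08678504  0.06956952]
```

Call:
drive_tool:
  motion:
    - [2.5,-0.1,0.07,0]
    - [5,-0.1,0.07,0]
    - [6.8,-0.1,0.07,0]
    - [7.3,-0.1,0.07,0]
    - [7.3,-0.1,0.07,0]

```text
time: 37.67
ee_pos: [0.5315, -0.0345, 0.0518]
eef_rot: [-0.706, 0.037, 0.706, 0.039]
ft_force: [0.6, -0.5, -0.8]
width: 0.0613
```

Call:
drive_tool:
  motion:
    - [0,0,0,0]
    - [0,0,0,0]
    - [0,0,0,0]
    - [0,0,0,0]
    - [0,0,0,0]
    - [0,0,0,0]
    - [0,0,0,0]
    - [0,0,0,0]
    - [0,0,0,0]
    - [0,0,0,0]
  grip: 255
  force: 12

```text
time: 38.5
ee_pos: [0.5316, -0.0347, 0.0521]
eef_rot: [0.706, -0.038, -0.706, -0.039]
ft_force: [-0.0, -0.6, 0.5]
width: 0.0117
```

```bash
python3 arc.py "(.5975,-.0412)" 45
```

```text
tcp [ 0.5316 -0.0347  0.0521] w 0.0117 F [-0.  -0.6  0.5] r 0.0662 ang 174.40326012475285 yaw -96.26624737849627
[0, np.float64(0.58), np.float64(-0.03), -1.0], [0, np.float64(1.15), np.float64(-0.11), -2.0], [0, np.float64(1.71), np.float64(-0.25), -3.0], [0, np.float64(2.26), np.float64(-0.43), -4.0], [0, np.float64(2.79), np.float64(-0.65), -5.0], [0, np.float64(3.3), np.float64(-0.93), -6.0], [0, np.float64(3.79), np.float64(-1.24), -7.0], [0, np.float64(4.24), np.float64(-1.6), -8.0], [0, np.float64(4.66), np.float64(-2.0), -9.0],
```

Call:
drive_tool:
  motion:
    - [0,0.58,-0.03,-1]
    - [0,1.15,-0.11,-2]
    - [0,1.71,-0.25,-3]
    - [0,2.26,-0.43,-4]
    - [0,2.79,-0.65,-5]
    - [0,3.3,-0.93,-6]
    - [0,3.79,-1.24,-7]
    - [0,4.24,-1.6,-8]
    - [0,4.6,-1.94,-8.86]
    - [0,4.6,-1.94,-8.86]
    - [0,4.6,-1.94,-8.86]

```text
time: 39.42
ee_pos: [0.5455, -0.0838, 0.0521]
eef_rot: [-0.668, -0.231, 0.669, -0.23]
ft_force: [-2.4, -3.5, 4.3]
width: 0.0118
```

```bash
python3 arc.py "(.5975,-.0412)" .1
```

```text
tcp [ 0.5455 -0.0838  0.0521] w 0.0118 F [-2.4 -3.5  4.3] r 0.0672 ang 219.34141015391342 yaw -51.986498697392854
[0, np.float64(0.01), np.float64(-0.0), -0.02],
```

Call:
drive_tool:
  motion:
    - [0,0,0,0]
    - [0,0,0,0]
    - [0,0,0,0]
    - [0,0,0,0]
    - [-3,0,0,0]
    - [-6,0,0,0]
    - [-9,0,0,0]
    - [-12,0,0,0]
    - [-15,0,0,0]
    - [-15,20,18,0]
    - [-15,20,18,0]
    - [-15,20,18,0]
    - [-15,20,18,0]
    - [-15,20,18,0]
    - [-15,20,18,0]
    - [-15,20,18,0]
    - [-15,20,18,0]
    - [-15,20,18,0]
  grip: 75

```text
time: 40.92
ee_pos: [0.5269, -0.3523, 0.2008]
eef_rot: [0.669, 0.231, -0.668, 0.229]
ft_force: [0.1, 1.6, -0.1]
width: 0.0616
```

```bash
python3 lug.py; python3 look.py c4; python3 -c "
from h import *
t=cv2.imread('pics/c4t.png')[:,:,::-1]; crop(t,150,180,380,310,3,'c4c')
s=cv2.imread('pics/c4s.png')[:,:,::-1]; crop(s,210,200,370,420,2.7,'c4d')"
```

```text
top narrow lug 51 33 [0.5051 0.1069] r 0.0666 deg 216.0
top narrow green 30 [0.4924 0.0977] r 0.0823 deg 215.9
top narrow red 55 [0.4901 0.1726] r 0.0739 deg 158.9
top wide lug 49 33 [ 0.5453 -0.0823] r 0.0664 deg 218.2
top wide green 30 [ 0.5329 -0.092 ] r 0.0822 deg 218.2
top wide red 56 [ 0.5271 -0.0175] r 0.0743 deg 161.4
side narrow lug 95 18 [0.5058 0.1084] r 0.0651 deg 215.2
side narrow green 56 [0.4994 0.1019] r 0.0742 deg 216.5
side narrow red 63 [0.4906 0.1725] r 0.0733 deg 158.8
side wide lug 83 15 [ 0.5454 -0.0808] r 0.0654 deg 217.2
side wide green 46 [ 0.5393 -0.0893] r 0.0756 deg 219.6
side wide red 46 [ 0.5277 -0.0182] r 0.0735 deg 161.8
cap top [326.  210.5] [ 15  14 165] [ 0.5978 -0.0399]
cap top [255.2 223.2] [ 15  15 170] [0.56   0.1467]
cap side [286.9 235.3] [13  9 95] [ 0.6003 -0.0521]
cap side [279.8 285.6] [ 15  12 134] [0.5625 0.1358]
t 41.22 tcp [ 0.5277 -0.3501  0.2016] w 0.0614 F [ 0.5 -0.   0.3] y [ 0.618 -0.786 -0.001] x [ 0.001  0.002 -1.   ] j7 [ 1.08  0.48 -0.76  1.46  0.33  1.34 -0.61]
```

View pics/c4c.png

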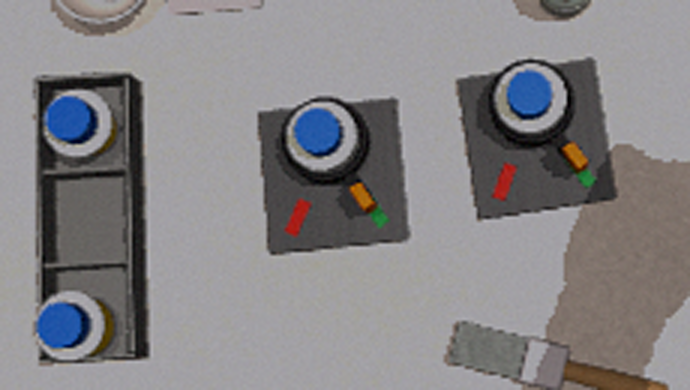

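View pics/c4d.png

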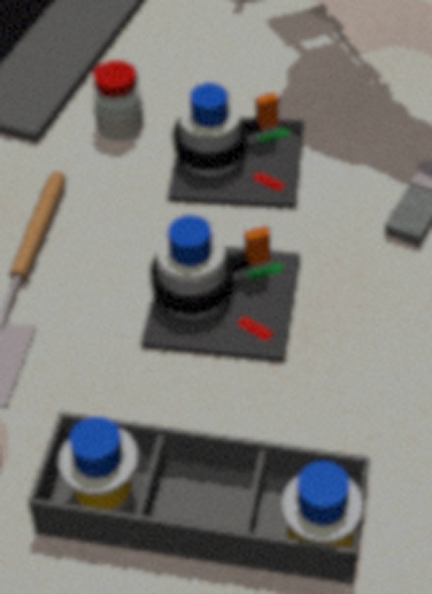

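View pics/c4s.png

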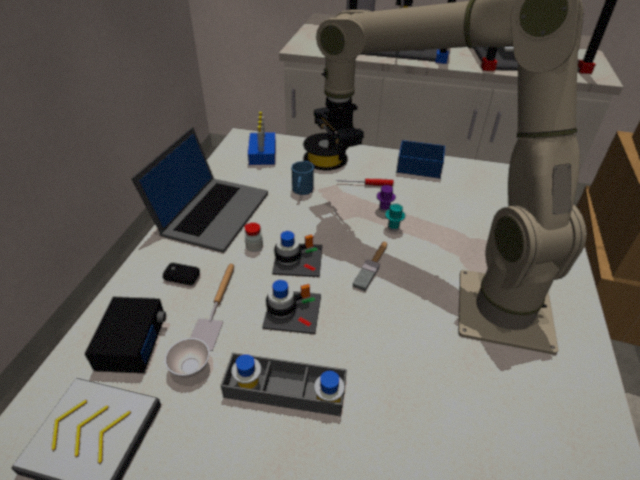

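```bash
python3 -c "
from h import *
for a,b in(((326,210.5),(286.9,235.3)),((255.2,223.2),(279.8,285.6))):
    for z in (.082,.094,.106): print(z,ray('top',*a,z)[:2].round(4),ray('side',*b,z)[:2].round(4))
"
```

```text
0.082 [ 0.5978 -0.04  ] [ 0.6004 -0.0523]
0.094 [ 0.5956 -0.0402] [ 0.596 -0.039]
0.106 [ 0.5934 -0.0404] [ 0.5916 -0.0257]
0.082 [0.5599 0.1468] [0.5625 0.1358]
0.094 [0.558  0.1448] [0.5586 0.1465]
0.106 [0.5562 0.1429] [0.5548 0.1571]
```

View pics/c4t.png

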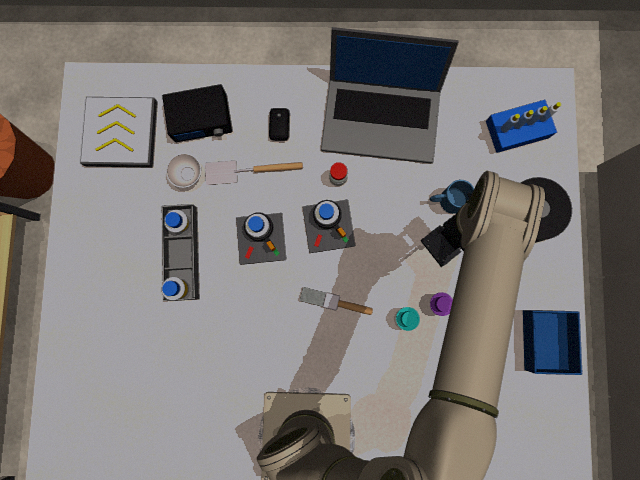

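```bash
python3 -c "
from bench import r
print(r.close_job())"
```

```text
the job is handed in; nothing more can be done
None
```

The job is handed in at about 41 s of the 208 s allowed, and my last checks agreed with the task on every point I could measure.

**Pots:** four were on the table. The slimmest nests in the narrow jacket and a middle-sized one in the wide jacket; both fitted on the first try. Triangulating their cap tops from the two cameras gives about 94 mm, which is what a pot fully home should show. The other two stand upright in the two end cells of the tray. I picked the order by comparing body widths in the side picture and did not try the two returned pots in the jackets.

**Collars:** I turned both anticlockwise only after both pots were home. The lugs stand over the green marks. The camera and tool readings for the lugs disagree by up to about 2°:

| Collar | Lug by camera (top / side) | Lug by tool at release | Green mark |
|---|---|---|---|
| Narrow | 216.0° / 215.2° | 216.7° | 215.9° |
| Wide | 218.2° / 217.2° | 219.3° | 218.7° |

**Failed or odd checks:**
- My first closing on the wide jacket's pot stopped at about 60 mm, most likely on the flange. I went up 4 mm and gripped the cap properly before lifting.
- The green and red bars measure about 74 mm from the bore axis, not the 66 mm in the description. I aligned by angle, so this did not change the result.
- In the final pictures the bystanders and the purple and turquoise look-alikes appear undisturbed. The arm covered the screwdriver and part of the mug in the top view, but the side view shows both in place. I saw no pot knocked aside.

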